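# Unclamp a finished post base from the welding positioner (left-hand nut)

## Task

The post base on the welding positioner is finished: take it out and stand it, foot plate down, on the floor of the square steel pan. It is held by a forked strap under the notched nut, which has a left-hand thread, so back it off clockwise only, until the strap can be drawn off tail first, and lay the strap flat on the bench top before you lift the post base out. Set both down rather than dropping them, and do not knock the other things about.

Things in the scene. Friction and masses are not known exactly. Their poses are not given: they have to be found in the camera images.
- positioner: grey bench welding positioner, bolted down, with a round steel turntable. Origin at bench height under the table's middle; base plate x -61..89, y +-86 mm. The table (180 mm across) leans 30 deg towards the positioner's -x side: in this frame its outward normal is (-0.5, 0, 0.866), uphill along its face is (0.866, 0, 0.5)
- table_mid (a point): middle of the turntable's face, 120 mm above the positioner's origin (axes of the positioner, not tilted). From here a fixed stud 24 mm thick and 96 mm long stands out along the table's normal, on a centring boss 52 mm across and 5 mm high
- clamp_nut (a joint): angle (rad) by which the clamp nut is backed off: 0 tight; grows as the nut is turned CLOCKWISE seen looking down on its top (left-hand thread, rises 8 mm a turn, 0.25 N m drag); negative when tightened further (stop at -0.5). Captive on the stud (stop at 6.5); stays where it is left
- nut_mid (a point): middle of the clamp nut; z is its axis, out of the table. Notched (left-hand) hexagon, 36 mm across flats, 24 mm high; flats face this point's +x and -x and every 60 deg round. Tight, it is 81 mm above the table's face. Under the nut (12 mm below this point) a captive washer, 37 mm across, 4 mm thick, rises with it and presses on the strap
- clamp_strap: forked steel clamp strap, 108 mm long, 9.5 mm thick, 0.26 kg, lying on top of the pipe. Origin on its underside at the stud's axis; z through its thickness, x to its tail, which starts roughly uphill. Prongs (54 mm over both, slot 27 mm, closed at x = 13.5) reach to x = -36. Their tips stand 2.5 mm above the washer's seat and lock it until the nut has risen more than that
- strap_tail (a point): grasp point of the strap: middle of its tail, 54 mm along its x from its origin, at half thickness; same axes. The tail is 34 mm wide (y), from x = 28 to 72 mm of the strap, in the open air beside the pipe. Drawn 50 mm along its +x the strap is clear of the stud
- post_base: finished weldment: square foot plate 110 x 110 x 8 mm with four bolt holes, and a pipe stub welded on its middle, 63.5 mm outside, 56 mm inside, open right through, 58 mm high over all, 0.55 to 0.9 kg. Origin at the middle of the plate's underside, z along the pipe. It sits on the table round the boss; stud and nut (42 mm over corners) pass up through it
- pan: square sheet-steel cooling pan, 180 x 180 x 45 mm, open at the top, fixed. Origin at the middle of its underside. Inside 172 x 172 mm, floor 4 mm above the bench, rim 48 mm above it. The bench top ends at x = 0.34 (front edge, an iron 3.5 mm proud) and y = -0.40 (right edge); between these, pan and positioner only listed bystanders lie
- spray_can: bystander: spray can standing upright, 54 mm across, 176 mm tall; origin at the middle of its underside
- screw_jar: bystander: clear screw-top jar with a red lid, standing, 65 mm across, 99 mm tall; origin at the middle of its underside
- tape_measure: bystander: tape measure standing on edge, 35 x 79 x 63 mm; origin at the middle of its underside
- ring_washer: bystander: flat steel ring lying on the bench, 58 mm across, 8 mm thick; origin at the middle of its underside
- wood_block: bystander: pine block, 58 x 100 x 36 mm (long in y); origin at the middle of its underside

How it is judged:
By the outcome, as a careful person would: the job done as asked, in the order asked, and still so for the second after the job is handed in, with the robot touching nothing.
It also fails if it takes over 67 s, if anything falls off the work surface, if the arm or the gripper's body presses on something with over 40 N, if the wrist force passes 120 N, or if a joint passes its speed limit or range.

## Robot

A 7-joint arm with a two-finger parallel gripper is mounted at the origin on a cart in front of the work surface, level with it; the furniture and walls round the work are solid. World frame = base frame: x ahead of the robot, y to its left, z up, the work surface at z = 0. Lengths are in m, angles in rad, forces in N, time in s.
With the tool pointing down it reaches from about 0.425 to 0.925 m from the base axis. Payload 6.8 kg.
Tool frame: the origin (TCP) lies on the mounting face of the last link; the fingertips stand 173 mm ahead of it and the grasp point (between the pads) lies 155 mm ahead of it; z points along the fingers, y is the line along which they close (so a half turn about z gives the same grasp; the last joint's range is limited). The gripper opens to 85 mm and grips with 20 to 120 N. Pads are 22 mm wide; open, the fingers measure 114 mm over their backs; the gripper's body (76 mm by 85 mm) begins 54 mm behind the grasp point. The pads swing forward as they close: fully open they stand 13 mm farther back than shut.
Start: joints at [-1.451, 0.477, 0.022, 1.555, -0.011, 1.109, -0.083], TCP at [0.152, 0.658, 0.405] pointing down, gripper open.
Joint ranges: [-2.96, 2.96], [-0.34, 2.1], [-1.41, 1.46], [0.24, 2.44], [-1.37, 4.51], [0.17, 1.92], [-2.96, 2.96]. Speed limits (rad/s): [2.39, 2.39, 3.14, 3.14, 3.14, 3.14, 3.14].

## Interface

Orientations are given as a rotation vector (axis times angle).
In Python, from bench import * gives the robot as it stands. The module is installed in compiled form; this text tells all that it offers.
- The arm moves only by the tool drive_tool, never from a script. Its argument "deltas" is a list of rows, each an object of numbers: "dx", "dy", "dz": the shift along the tool's x, y, z scaled (see below); "rx", "ry", "rz": the turn, a rotation vector about the tool's x, y, z scaled (see below). In form: [{"dx": .., "dy": .., "dz": .., "rx": .., "ry": .., "rz": ..}, ...]. A call has 1 to 8 rows; each row is the pose to reach, as a shift and turn from the pose commanded when the call began, along the tool's axes at that moment; what a row does not reach only later rows make up. The controller multiplies each number of a shift by 0.15 m and each number of a turn by 1.5 rad. A row lasts 1/12 s, in which the tool goes at most 41.7 mm and 7.16 degrees, less where a joint would pass 70% of its speed; a pose out of reach is approached as far as the arm can. A call with a number of a shift or a turn outside -1 to 1 is refused whole. A call with a gripper value outside its range is refused whole. "grip" is the opening, from 0 (shut) to 1 (fully open), set as the call begins (left out, the last holds). The fingers move at their own pace and stop on an object; "force" is the grip in N (left out, the last holds). Time passes only in rows, so rows that repeat a pose let the fingers close. It gives the time, the measured TCP pose, the force, the opening and the grip force at its end, in the units of the state.
- read_state(): the state, without advancing time (a new reading comes with each control period).
- grab_frame(name): name is "scene" or "top" or "wrist"; returns the picture (420x560x3 uint8, blue, green, red); there is no depth.
- get_calibration(name): a dict with "mtx" (3x3 intrinsics, pixels), "rvec" (rotation vector, rad) and "tvec" (3), from world to camera coordinates, as OpenCV has them. Camera axes: x right, y down, z forward; pixel columns grow to the right and rows downward; lengths in m; the calibration is good to about 2 mm. A picture is of the moment at which its call begins: read the wrist's pose just before it. get_calibration takes no time and is no camera call; for the wrist camera it gives the pose at the moment of the call.
- sign_off(): hands the job in; it is judged then, once.
The state is a dict: "t": time; "qpos": joint angles; "qvel": joint speeds; "effort": joint torques, N m; "tcp_pos": TCP position; "ee_rot": TCP orientation; "ft_force": force on the tool from outside, world axes, zero at the start; "wrist_torque": the same for the moment, N m; "gripper_width": finger opening in m; "grasp_force": force on a finger pad.
Only numpy, scipy, OpenCV 4.12 (cv2) and the standard library are available. Lean on these libraries where they do the work, as an engineer would, in place of code of your own. Each camera call takes 0.05 s, during which the arm holds its last target. There are 200 camera calls.

## Working session

There is one attempt and no reset: what is moved stays moved. The work goes in short steps, Python scripts to look and compute and a tool call to move; the robot and the scene stay as the last step left them, time stands still between calls to the robot, and variables do not carry over. Pictures are saved under pics/ and viewed, at most 13 in all, crops included, and the job is handed in when it is done.

Besides the shell and the picture viewer there is one more tool, called after ">>>" as name(argument=value, ...), one argument or row to a line, values as JSON. drive_tool: Moves the arm, as the interface text tells. Its arguments: {"type":"object","properties":{"deltas":{"type":"array"},"grip":{"type":"number"},"force":{"type":"number"}},"required":["deltas"]}

```bash
mkdir -p pics; ls; python3 - <<'E'
from bench import *
import cv2
print(read_state())
for n in("scene","top"):
    cv2.imwrite(f"pics/{n}0.png",grab_frame(n)); print(n,get_calibration(n))
E
```

```text
pics
{'t': 0.0, 'qpos': array([-1.45111075,  0.47783147,  0.02237224,  1.55645308, -0.01150161,
        1.10930274, -0.08313091]), 'qvel': array([-1.04704034e-03, -7.91008622e-05,  1.20301572e-03, -2.56329320e-03,
        1.06310865e-03, -1.81257558e-03, -5.40176140e-04]), 'effort': array([-5.42236339e-04, -5.96447182e+01,  1.60788082e+00, -2.81203097e+01,
        1.25272895e-02,  9.18618782e-03, -1.37585388e-05]), 'tcp_pos': array([0.15237571, 0.65729602, 0.40370433]), 'ee_rot': array([-3.57085583e-01, -3.12117214e+00,  2.92959217e-03]), 'ft_force': array([-0.12167035, -0.24634784,  0.29835549]), 'wrist_torque': array([0.01626309, 0.0178848 , 0.02076373]), 'grasp_force': 0.0, 'gripper_width': 0.08568171632126502}
scene {'mtx': array([[482.30067873,   0.        , 279.57496645],
       [  0.        , 482.30067873, 207.62492469],
       [  0.        ,   0.        ,   1.        ]]), 'rvec': array([ 2.42509843,  0.44770102, -0.17772134]), 'tvec': array([-0.49193306, -0.22321458,  1.4320874 ])}
top {'mtx': array([[495.18809102,   0.        , 291.08426014],
       [  0.        , 495.18809102, 217.86208554],
       [  0.        ,   0.        ,   1.        ]]), 'rvec': array([ 2.15148388, -2.12162524,  0.17786521]), 'tvec': array([-0.18381467,  0.60523568,  1.14578016])}
```

View pics/scene0.png

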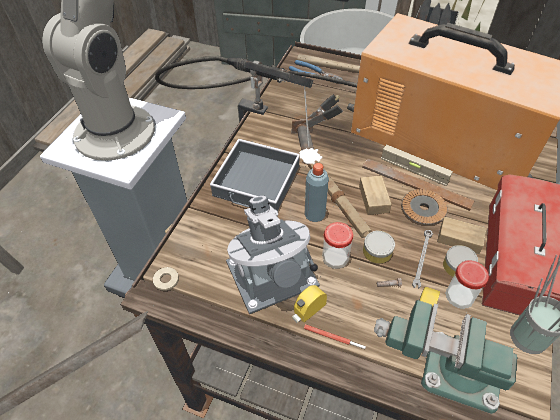

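View pics/top0.png

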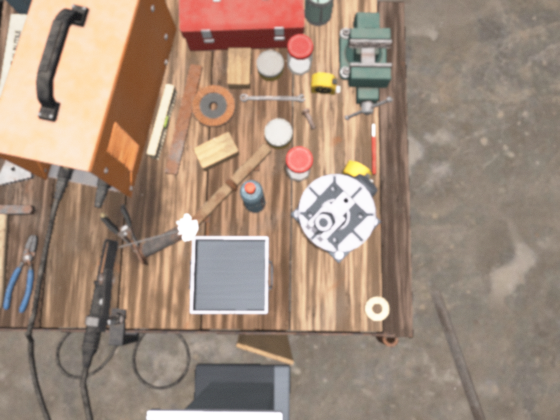

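Scene: the pan is at top-view (230,275), positioner (337,213), ring (377,308), can (252,193), and jar (298,162). The table is seen leaning towards its lower-left side with the strap tail running up-right. I'll zoom in.

```bash
python3 - <<'E'
import cv2,numpy as np
a=cv2.imread("pics/scene0.png")[180:320,210:350]; b=cv2.imread("pics/top0.png")[150:290,270:410]
f=lambda i:cv2.resize(i,(560,560),interpolation=cv2.INTER_CUBIC)[:, :]
o=np.hstack([cv2.resize(a,(400,400),interpolation=cv2.INTER_CUBIC),cv2.resize(b,(400,400),interpolation=cv2.INTER_CUBIC)])
cv2.imwrite("pics/crop.png",o)
E
```

```text
(no output)
```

View pics/crop.png

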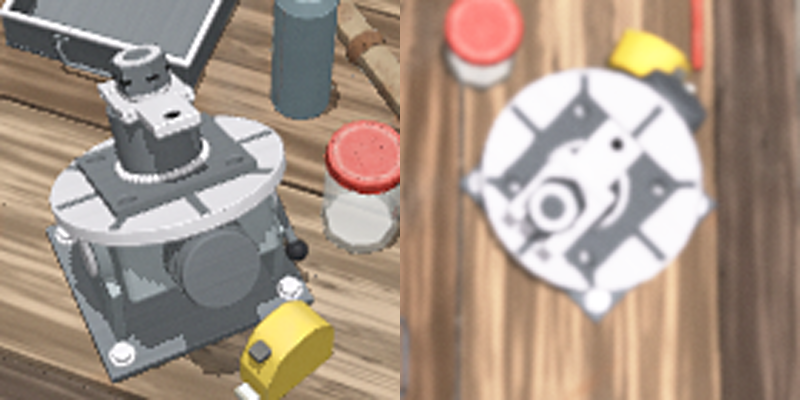

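```bash
cat > h.py <<'E'
import cv2,numpy as np
from scipy.optimize import least_squares
from scipy.spatial.transform import Rotation as R
from bench import *
def P(n,X,c=None):
    c=c or get_calibration(n); return cv2.projectPoints(np.float64(X).reshape(-1,3),c["rvec"],c["tvec"],c["mtx"],None)[0].reshape(-1,2)
def ray(n,uv,z,c=None):
    c=c or get_calibration(n); Rm=cv2.Rodrigues(c["rvec"])[0]; o=-Rm.T@c["tvec"]
    q=cv2.undistortPoints(np.float64(uv).reshape(-1,1,2),c["mtx"],None).reshape(-1,2); d=np.c_[q,np.ones(len(q))]@Rm
    return o+d*((z-o[2])/d[:,2])[:,None]
RT=R.from_euler('y',-30,degrees=True).as_matrix() # table frame in positioner: x uphill, z normal
def T(p): # positioner -> (Rw, mid)
    Rz=R.from_euler('z',p[2]).as_matrix(); return Rz, np.array([p[0],p[1],.12])
def tab(p,X): Rz,m=T(p); return m+np.float64(X).reshape(-1,3)@(Rz@RT).T
a=np.linspace(0,2*np.pi,181); circ=lambda r,h:np.c_[r*np.cos(a),r*np.sin(a),0*a+h]
s=140/400
top=lambda u,v:(270+(u-400)*s-.32,150+v*s-.32)
sc=lambda u,v:(210+u*s-.32,180+v*s-.32)
E
cat > fit.py <<'E'
from h import *
ct,cs=get_calibration("top"),get_calibration("scene")
def res(p):
    e=P("top",tab(p,circ(.09,0)),ct); r=[e[:,0].min()-top(480,0)[0],e[:,0].max()-top(703,0)[0],e[:,1].min()-top(0,67)[1],e[:,1].max()-top(0,292)[1]]
    e=P("scene",tab(p,circ(.09,0)),cs); r+=[e[:,0].min()-sc(50,0)[0],e[:,0].max()-sc(286,0)[0]]
    tip=tab(p,[0,0,.096])
    r+=list((P("top",tip,ct)[0]-top(553,205)))+list((P("scene",tip,cs)[0]-sc(137,52)))
    Rz,m=T(p); B=np.array([[-.061,.086,0],[-.061,-.086,0],[.089,-.086,0],[.089,.086,0]])@Rz.T+[p[0],p[1],0]
    b=P("top",B,ct); q=P("scene",B,cs)
    r+=list(b[1]-top(599,320))+list(q[2]-sc(113,381))
    return np.array(r)
f=least_squares(res,[.55,-.2,-.785],loss='soft_l1')
p=f.x;print(p,np.degrees(p[2]));print(res(p).round(1))
print("post corners in table frame (plate top h=8mm):")
Rz,m=T(p);A=Rz@RT
def onplane(n,uv,h):
    c=get_calibration(n);a0=ray(n,[uv],0)[0];b0=ray(n,[uv],.3)[0]
    a1=A.T@(a0-m);b1=A.T@(b0-m);t=(h-a1[2])/(b1[2]-a1[2]);return (a1+t*(b1-a1))[:2]*1e3
for uv in [(580,75),(694,185),(490,188),(583,277)]:print(onplane("top",top(*uv),.008).round(1))
print("strap tail hole/corners, h=67.5+")
for uv in [(616,145),(600,122),(640,157)]:print(onplane("top",top(*uv),.0675).round(1))
for uv in [(171,115),(153,133),(199,112)]:print(onplane("scene",sc(*uv),.0675).round(1))
print("pan",ray("top",[(191,238),(268,238),(268,313),(191,313)],.048).round(3))
for n,uv,z in [("can",(251,187),.176),("jar",(298.5,160),.099),("tape",(357,169),.063),("ring",(377,308.5),.008),("block",(217,151),.036)]:print(n,ray("top",[uv],z)[0].round(3))
im=np.hstack([cv2.imread("pics/scene0.png")[180:320,210:350],cv2.imread("pics/top0.png")[150:290,270:410]])
im=cv2.resize(im,None,fx=2.857,fy=2.857,interpolation=cv2.INTER_CUBIC)
def dr(X,col):
    for n,o,dx in(("scene",(210,180),0),("top",(270,150),400)):
        q=(P(n,X)-o+.5)*2.857+[dx,0];cv2.polylines(im,[np.int32(q)],False,col,1)
dr(tab(p,circ(.09,0)),(0,0,255));dr(tab(p,circ(.012,.096)),(0,255,0));dr(tab(p,circ(.03175,.058)),(255,0,255))
h=circ(.0208,.093)[::30];dr(tab(p,h@R.from_euler('z',30,degrees=True).as_matrix().T),(255,128,0))
sq=np.array([[1,1],[1,-1],[-1,-1],[-1,1],[1,1]])*.055
dr(tab(p,np.c_[sq,0*sq[:,0]+.008]),(0,200,255))
st=np.array([[-36,-27],[-36,27],[28,27],[28,17],[72,17],[72,-17],[28,-17],[28,-27],[-36,-27]])/1e3
dr(tab(p,np.c_[st,0*st[:,0]+.0675]),(255,255,0))
cv2.imwrite("pics/fit.png",im)
E
python3 fit.py
```

```text
[ 0.60965995 -0.27591932 -0.78076979] -44.734813714006194
[ 0.5 -1.1  0.1 -1.  -0.1 -0.5 -0.3  0.1 -0.1  0.5 -1.   0.7  0.3  1.7]
post corners in table frame (plate top h=8mm):
[59.8 60.4]
[ 60.6 -62.4]
[-61.1  52.3]
[-58.6 -51.8]
strap tail hole/corners, h=67.5+
[58.3 -1.6]
[62.3 18.7]
[ 64.6 -20.4]
[59.2 -1. ]
[ 77.1 -20.7]
[70.4 16. ]
pan [[ 0.556  0.064  0.048]
 [ 0.558 -0.121  0.048]
 [ 0.381 -0.124  0.048]
 [ 0.379  0.056  0.048]]
can [ 0.654 -0.087  0.176]
jar [ 0.738 -0.191  0.099]
tape [ 0.728 -0.334  0.063]
ring [ 0.395 -0.387  0.008]
block [0.777 0.012 0.036]
```

View pics/fit.png

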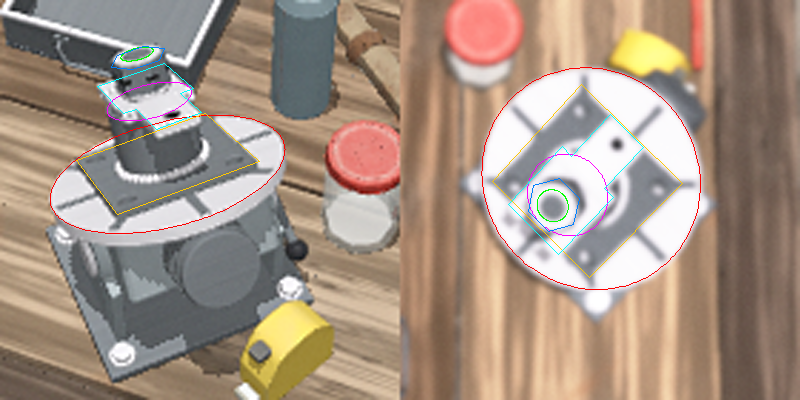

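Overlay matches the table rim, stud tip, plate and strap outlines within about 2 px. The strap and post are square to the table axes. Next I'll write the planner.

```bash
cat >> h.py <<'E'
p0=np.array([0.60966,-0.27592,-0.78077])
A=T(p0)[0]@RT; M=T(p0)[1]; N=A[:,2]
def tabpose(x,y,h,psi): # grasp point in table frame, tool y at psi deg
    c,s_=np.cos(np.radians(psi)),np.sin(np.radians(psi)); ty=np.array([c,s_,0]);tz=np.array([0,0,-1.]);tx=np.cross(ty,tz)
    Rm=A@np.c_[tx,ty,tz]; return M+A@[x,y,h]-.155*Rm[:,2],Rm
def downpose(x,y,zg,az): # az: azimuth of tool y, deg
    ty=np.array([np.cos(np.radians(az)),np.sin(np.radians(az)),0]);tz=np.array([0,0,-1.]);Rm=np.c_[np.cross(ty,tz),ty,tz]
    return np.array([x,y,zg+.155]),Rm
def cur():
    s=read_state(); return np.array(s["tcp_pos"]),R.from_rotvec(s["ee_rot"]).as_matrix()
def plan(wps,pose=None,vmm=38,deg=6.8):
    p,Rm=pose or cur()
    for tp,tR in wps:
        d=Rm.T@(tp-p); rv=R.from_matrix(Rm.T@tR).as_rotvec()
        k=int(np.ceil(max(np.linalg.norm(d)/(vmm*7.5/1e3),np.abs(d).max()/.149,np.degrees(np.linalg.norm(rv))/(deg*7.5),1e-9)))
        ps,Rs=p,Rm
        for i in range(1,k+1):
            tpi=ps+(tp-ps)*i/k; tRi=Rs@R.from_rotvec(rv*i/k).as_matrix()
            d=Rm.T@(tpi-p); r=R.from_matrix(Rm.T@tRi).as_rotvec()
            n=min(8,int(np.ceil(max(np.linalg.norm(d)/vmm*1e3,np.degrees(np.linalg.norm(r))/deg)))+ (i==k))
            ds=np.round(d/.15,3); rs=np.round(r/1.5,3)
            print(n,"rows",dict(zip(("dx","dy","dz","rx","ry","rz"),[float(v) for v in (*ds,*rs)])))
            p=p+Rm@(ds*.15); Rm=Rm@R.from_rotvec(rs*1.5).as_matrix()
    return p,Rm
def stat():
    s=read_state();p,Rm=cur();g=A.T@(p+.155*Rm[:,2]-M)*1e3
    ty=A.T@Rm[:,1]
    print("t",round(s["t"],2),"q",np.round(s["qpos"],2),"tcp",p.round(4),"F",np.round(s["ft_force"],1),"w",round(s["gripper_width"]*1e3,1),"gf",round(s["grasp_force"],1),"grasp(tab mm)",g.round(1),"psi",np.degrees(np.arctan2(ty[1],ty[0])).round(1),"tilt",np.degrees(np.arccos(-N@Rm[:,2])).round(1))
E
python3 - <<'E'
from h import *
p,Rm=cur()
t=tabpose(0,0,.165,120)
Rt=t[1]
pose=plan([(np.array([.27,.52,.43]),Rm),(np.array([.40,.30,.43]),Rm),(np.array([.47,.05,.43]),Rm),t])
print(t[0])
c=get_calibration("wrist");Rc=cv2.Rodrigues(c["rvec"])[0];print(Rm.T@(-Rc.T@c["tvec"]-p),Rm.T@Rc.T[:,2])
E
```

```text
6 rows {'dx': -0.971, 'dy': -0.715, 'dz': -0.173, 'rx': 0.0, 'ry': 0.0, 'rz': 0.0}
4 rows {'dx': -0.588, 'dy': -0.617, 'dz': 0.001, 'rx': 0.0, 'ry': 0.0, 'rz': 0.0}
5 rows {'dx': -0.587, 'dy': -0.616, 'dz': 0.001, 'rx': 0.0, 'ry': 0.0, 'rz': 0.0}
4 rows {'dx': -0.416, 'dy': -0.759, 'dz': 0.001, 'rx': 0.0, 'ry': 0.0, 'rz': 0.0}
5 rows {'dx': -0.415, 'dy': -0.759, 'dz': 0.002, 'rx': 0.0, 'ry': 0.0, 'rz': 0.0}
3 rows {'dx': -0.245, 'dy': -0.673, 'dz': 0.111, 'rx': 0.089, 'ry': -0.15, 'rz': 0.01}
4 rows {'dx': -0.214, 'dy': -0.646, 'dz': 0.251, 'rx': 0.089, 'ry': -0.15, 'rz': 0.009}
[ 0.49600051 -0.16330774  0.39712813]
[0.0656331  0.00090468 0.0309777 ] [-2.57798369e-01  6.43353636e-04  9.66198524e-01]
```

>>> drive_tool(
  deltas=[
    {"dx": -0.97,"dy": -0.715,"dz": -0.17},
    {"dx": -0.97,"dy": -0.715,"dz": -0.17},
    {"dx": -0.97,"dy": -0.715,"dz": -0.17},
    {"dx": -0.97,"dy": -0.715,"dz": -0.17},
    {"dx": -0.97,"dy": -0.715,"dz": -0.17},
    {"dx": -0.97,"dy": -0.715,"dz": -0.17},
  ],
  grip=1,
)

```text
$.deltas[0]: bad value
```

>>> drive_tool(
  deltas=[
    {"dx": -0.59,"dy": -0.62},
    {"dx": -0.59,"dy": -0.62},
    {"dx": -0.59,"dy": -0.62},
    {"dx": -0.59,"dy": -0.62},
  ],
)

```text
$.deltas[0]: bad value
```

>>> drive_tool(
  deltas=[
    {"dx": -0.59,"dy": -0.62},
    {"dx": -0.59,"dy": -0.62},
    {"dx": -0.59,"dy": -0.62},
    {"dx": -0.59,"dy": -0.62},
  ],
)

```text
$.deltas[0]: bad value
```

>>> drive_tool(
  deltas=[
    {"dx": -0.42,"dy": -0.76},
    {"dx": -0.42,"dy": -0.76},
    {"dx": -0.42,"dy": -0.76},
    {"dx": -0.42,"dy": -0.76},
  ],
)

```text
$.deltas[0]: bad value
```

>>> drive_tool(
  deltas=[
    {"dx": -0.42,"dy": -0.76},
    {"dx": -0.42,"dy": -0.76},
    {"dx": -0.42,"dy": -0.76},
    {"dx": -0.42,"dy": -0.76},
  ],
)

```text
$.deltas[0]: bad value
```

```bash
python3 - <<'E'
from h import *
stat(); plan([tabpose(0,0,.165,120)])
E
```

```text
t 0.1 q [-1.45  0.48  0.02  1.56 -0.01  1.11 -0.08] tcp [0.1524 0.6573 0.4038] F [-0.8  0.2  0.6] w 85.4 gf 0.0 grasp(tab mm) [-785.6  340.9  602.3] psi 118.2 tilt 29.9
5 rows {'dx': -0.693, 'dy': -0.962, 'dz': 0.011, 'rx': 0.036, 'ry': -0.06, 'rz': 0.004}
5 rows {'dx': -0.693, 'dy': -0.955, 'dz': 0.125, 'rx': 0.035, 'ry': -0.06, 'rz': 0.004}
5 rows {'dx': -0.683, 'dy': -0.941, 'dz': 0.236, 'rx': 0.036, 'ry': -0.06, 'rz': 0.004}
5 rows {'dx': -0.662, 'dy': -0.921, 'dz': 0.348, 'rx': 0.035, 'ry': -0.06, 'rz': 0.004}
6 rows {'dx': -0.631, 'dy': -0.897, 'dz': 0.453, 'rx': 0.036, 'ry': -0.06, 'rz': 0.003}
```

All six fields are required.

>>> drive_tool(
  deltas=[
    {"dx": -0.97,"dy": -0.715,"dz": -0.17,"rx": 0,"ry": 0,"rz": 0},
    {"dx": -0.97,"dy": -0.715,"dz": -0.17,"rx": 0,"ry": 0,"rz": 0},
    {"dx": -0.97,"dy": -0.715,"dz": -0.17,"rx": 0,"ry": 0,"rz": 0},
    {"dx": -0.97,"dy": -0.715,"dz": -0.17,"rx": 0,"ry": 0,"rz": 0},
    {"dx": -0.97,"dy": -0.715,"dz": -0.17,"rx": 0,"ry": 0,"rz": 0},
    {"dx": -0.97,"dy": -0.715,"dz": -0.17,"rx": 0,"ry": 0,"rz": 0},
  ],
  grip=1,
)

```text
t: 0.6
tcp_pos: [0.2744, 0.5164, 0.4309]
ee_rot: [0.37, 3.118, -0.001]
ft_force: [1.1, -0.0, 1.0]
gripper_width: 0.0859
grasp_force: 0.0
```

>>> drive_tool(
  deltas=[
    {"dx": -0.59,"dy": -0.62,"dz": 0,"rx": 0,"ry": 0,"rz": 0},
    {"dx": -0.59,"dy": -0.62,"dz": 0,"rx": 0,"ry": 0,"rz": 0},
    {"dx": -0.59,"dy": -0.62,"dz": 0,"rx": 0,"ry": 0,"rz": 0},
    {"dx": -0.59,"dy": -0.62,"dz": 0,"rx": 0,"ry": 0,"rz": 0},
  ],
)

```text
t: 0.93
tcp_pos: [0.3392, 0.4036, 0.4299]
ee_rot: [0.37, 3.118, -0.005]
ft_force: [0.2, -0.9, -0.8]
gripper_width: 0.0856
grasp_force: 0.0
```

>>> drive_tool(
  deltas=[
    {"dx": -0.59,"dy": -0.62,"dz": 0,"rx": 0,"ry": 0,"rz": 0},
    {"dx": -0.59,"dy": -0.62,"dz": 0,"rx": 0,"ry": 0,"rz": 0},
    {"dx": -0.59,"dy": -0.62,"dz": 0,"rx": 0,"ry": 0,"rz": 0},
    {"dx": -0.59,"dy": -0.62,"dz": 0,"rx": 0,"ry": 0,"rz": 0},
  ],
)

```text
t: 1.27
tcp_pos: [0.4037, 0.293, 0.4301]
ee_rot: [0.371, 3.118, -0.004]
ft_force: [-0.6, -0.3, -0.3]
gripper_width: 0.0853
grasp_force: 0.0
```

>>> drive_tool(
  deltas=[
    {"dx": -0.42,"dy": -0.76,"dz": 0,"rx": 0,"ry": 0,"rz": 0},
    {"dx": -0.42,"dy": -0.76,"dz": 0,"rx": 0,"ry": 0,"rz": 0},
    {"dx": -0.42,"dy": -0.76,"dz": 0,"rx": 0,"ry": 0,"rz": 0},
    {"dx": -0.42,"dy": -0.76,"dz": 0,"rx": 0,"ry": 0,"rz": 0},
  ],
)

```text
t: 1.6
tcp_pos: [0.4374, 0.1678, 0.4301]
ee_rot: [0.37, 3.119, -0.004]
ft_force: [-0.0, -1.3, -0.0]
gripper_width: 0.0853
grasp_force: 0.0
```

>>> drive_tool(
  deltas=[
    {"dx": -0.42,"dy": -0.76,"dz": 0,"rx": 0,"ry": 0,"rz": 0},
    {"dx": -0.42,"dy": -0.76,"dz": 0,"rx": 0,"ry": 0,"rz": 0},
    {"dx": -0.42,"dy": -0.76,"dz": 0,"rx": 0,"ry": 0,"rz": 0},
    {"dx": -0.42,"dy": -0.76,"dz": 0,"rx": 0,"ry": 0,"rz": 0},
  ],
)

```text
t: 1.93
tcp_pos: [0.4728, 0.0427, 0.4305]
ee_rot: [0.37, 3.118, -0.003]
ft_force: [-0.5, -0.4, 0.7]
gripper_width: 0.085
grasp_force: 0.0
```

```bash
python3 - <<'E'
from h import *
stat(); plan([tabpose(0,0,.165,120)])
E
```

```text
t 1.93 q [-0.6   0.11  0.42  2.01 -0.05  1.03  1.17] tcp [0.4728 0.0427 0.4305] F [-0.5 -0.4  0.7] w 85.0 gf 0.0 grasp(tab mm) [-200.3  129.9  295.2] psi 117.7 tilt 29.9
3 rows {'dx': -0.236, 'dy': -0.649, 'dz': 0.113, 'rx': 0.088, 'ry': -0.15, 'rz': 0.007}
4 rows {'dx': -0.201, 'dy': -0.624, 'dz': 0.246, 'rx': 0.088, 'ry': -0.149, 'rz': 0.007}
```

>>> drive_tool(
  deltas=[
    {"dx": -0.24,"dy": -0.65,"dz": 0.11,"rx": 0.09,"ry": -0.15,"rz": 0.01},
    {"dx": -0.24,"dy": -0.65,"dz": 0.11,"rx": 0.09,"ry": -0.15,"rz": 0.01},
    {"dx": -0.24,"dy": -0.65,"dz": 0.11,"rx": 0.09,"ry": -0.15,"rz": 0.01},
  ],
)

```text
t: 2.18
tcp_pos: [0.4844, -0.0568, 0.4131]
ee_rot: [0.355, 2.898, -0.242]
ft_force: [-0.1, -0.3, -0.9]
gripper_width: 0.0852
grasp_force: 0.0
```

>>> drive_tool(
  deltas=[
    {"dx": -0.2,"dy": -0.62,"dz": 0.24,"rx": 0.087,"ry": -0.149,"rz": 0.007},
    {"dx": -0.2,"dy": -0.62,"dz": 0.24,"rx": 0.087,"ry": -0.149,"rz": 0.007},
    {"dx": -0.2,"dy": -0.62,"dz": 0.24,"rx": 0.087,"ry": -0.149,"rz": 0.007},
    {"dx": -0.2,"dy": -0.62,"dz": 0.24,"rx": 0.087,"ry": -0.149,"rz": 0.007},
    {"dx": -0.2,"dy": -0.62,"dz": 0.24,"rx": 0.087,"ry": -0.149,"rz": 0.007},
  ],
)

```text
t: 2.6
tcp_pos: [0.4966, -0.1565, 0.3975]
ee_rot: [0.343, 2.673, -0.434]
ft_force: [-0.0, 1.5, -0.0]
gripper_width: 0.0851
grasp_force: 0.0
```

```bash
cat > ov.py <<'E'
from h import *
import sys,pickle
def wrist_overlay(name,hexs=(0,)):
    c=get_calibration("wrist");im=grab_frame("wrist");cv2.imwrite(f"pics/{name}_raw.png",im);pickle.dump(c,open(f"pics/{name}.pkl","wb"))
    big=cv2.resize(im,(800,600),interpolation=cv2.INTER_CUBIC);k=800/560
    def dr(X,col):cv2.polylines(big,[np.int32(P("wrist",X,c)*k)],False,col,1)
    dr(tab(p0,circ(.012,.096)),(0,255,0));dr(tab(p0,circ(.03175,.058)),(255,0,255))
    for hx in hexs:
        h=circ(.0208,.093)[::30];dr(tab(p0,h@R.from_euler('z',30+hx,degrees=True).as_matrix().T),(255,128,0))
    st=np.array([[-36,-27],[-36,27],[28,27],[28,17],[72,17],[72,-17],[28,-17],[28,-27],[-36,-27]])/1e3
    dr(tab(p0,np.c_[st,0*st[:,0]+.0675]),(255,255,0))
    sq=np.array([[1,1],[1,-1],[-1,-1],[-1,1],[1,1]])*.055
    dr(tab(p0,np.c_[sq,0*sq[:,0]+.008]),(0,200,255))
    cv2.imwrite(f"pics/{name}.png",big)
E
python3 - <<'E'
from ov import *
stat(); wrist_overlay("w1")
E
```

```text
t 2.6 q [-0.45  0.15  0.61  2.12  0.46  0.51  1.09] tcp [ 0.4966 -0.1565  0.3975] F [-0.   1.5 -0. ] w 85.1 gf 0.0 grasp(tab mm) [ -4.1   5.5 167.5] psi 120.1 tilt 0.2
```

View pics/w1.png

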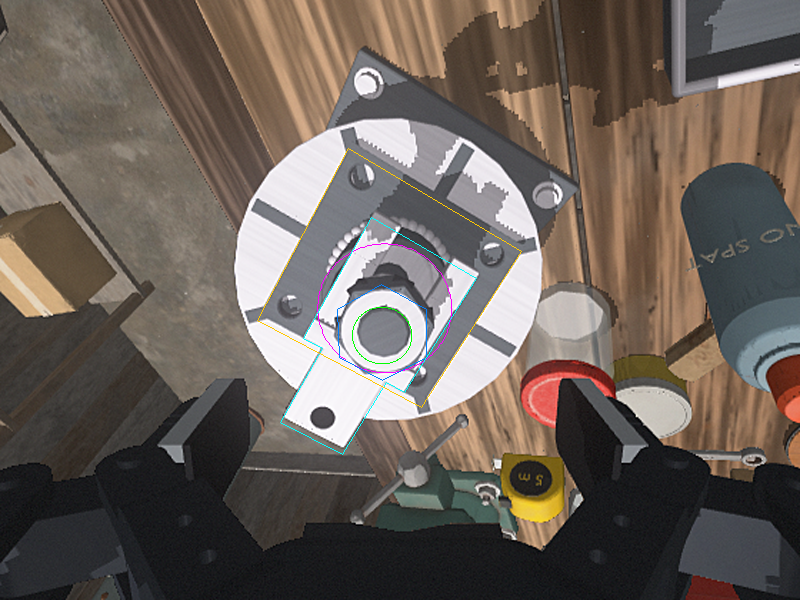

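The wrist image shows the model fits within about 1 mm: stud end at (383,332), strap tail hole at (323,417). I'll rectify the nut's top plane to read its hexagon angle.

```bash
python3 - <<'E'
from h import *
import pickle
c=pickle.load(open("pics/w1.pkl","rb"));im=cv2.imread("pics/w1_raw.png")
outs=[]
for h in(.093,.0675):
    g=np.array([[-.03,-.03],[.03,-.03],[.03,.03],[-.03,.03]])
    src=P("wrist",tab(p0,np.c_[g,0*g[:,0]+h]),c).astype(np.float32)
    dst=np.float32([[0,400],[400,400],[400,0],[0,0]])
    o=cv2.warpPerspective(im,cv2.getPerspectiveTransform(src,dst),(400,400),flags=cv2.INTER_CUBIC)
    outs.append(o)
cv2.imwrite("pics/nut.png",np.hstack(outs))
E
```

```text
(no output)
```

View pics/nut.png

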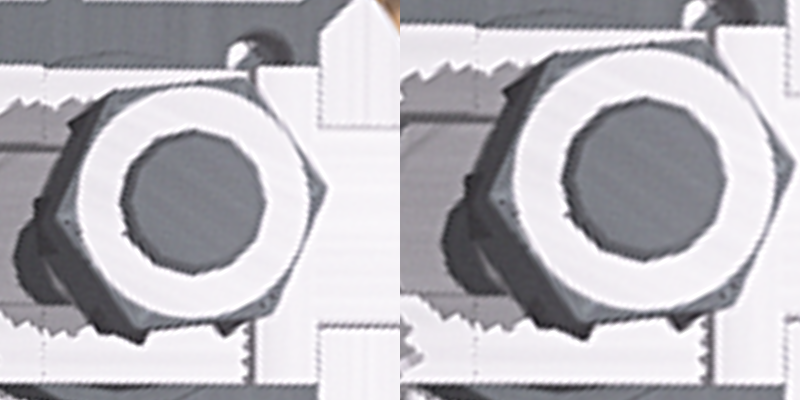

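Hexagon corners lie at about 5.5° + 60k, so the flat normals are at 35.5° + 60k. I take ψ = 155.5°.

```bash
python3 - <<'E'
from h import *
plan([tabpose(-.001,0,.130,155.5),tabpose(-.001,0,.090,155.5)])
E
```

```text
7 rows {'dx': 0.004, 'dy': -0.046, 'dz': 0.252, 'rx': 0.003, 'ry': 0.0, 'rz': -0.411}
3 rows {'dx': 0.0, 'dy': -0.001, 'dz': 0.267, 'rx': -0.0, 'ry': 0.0, 'rz': 0.0}
```

>>> drive_tool(
  deltas=[
    {"dx": 0.004,"dy": -0.046,"dz": 0.25,"rx": 0.003,"ry": 0,"rz": -0.411},
    {"dx": 0.004,"dy": -0.046,"dz": 0.25,"rx": 0.003,"ry": 0,"rz": -0.411},
    {"dx": 0.004,"dy": -0.046,"dz": 0.25,"rx": 0.003,"ry": 0,"rz": -0.411},
    {"dx": 0.004,"dy": -0.046,"dz": 0.25,"rx": 0.003,"ry": 0,"rz": -0.411},
    {"dx": 0.004,"dy": -0.046,"dz": 0.25,"rx": 0.003,"ry": 0,"rz": -0.411},
    {"dx": 0.004,"dy": -0.046,"dz": 0.25,"rx": 0.003,"ry": 0,"rz": -0.411},
    {"dx": 0.004,"dy": -0.046,"dz": 0.25,"rx": 0.003,"ry": 0,"rz": -0.411},
    {"dx": 0.004,"dy": -0.046,"dz": 0.25,"rx": 0.003,"ry": 0,"rz": -0.411},
  ],
)

```text
t: 3.32
tcp_pos: [0.5075, -0.1751, 0.3669]
ee_rot: [-0.497, 2.732, -0.61]
ft_force: [-0.8, -0.1, -0.7]
gripper_width: 0.0854
grasp_force: 0.0
```

```bash
python3 - <<'E'
from h import *
stat(); plan([tabpose(-.001,0,.090,155.5)])
E
```

```text
t 3.32 q [-0.28  0.22  0.47  2.12  0.48  0.43  1.69] tcp [ 0.5075 -0.1751  0.3669] F [-0.8 -0.1 -0.7] w 85.4 gf 0.0 grasp(tab mm) [ -0.7  -0.2 130.6] psi 155.4 tilt 0.1
3 rows {'dx': -0.001, 'dy': 0.002, 'dz': 0.271, 'rx': -0.0, 'ry': 0.001, 'rz': -0.002}
```

>>> drive_tool(
  deltas=[
    {"dx": 0,"dy": 0.002,"dz": 0.13,"rx": 0,"ry": 0,"rz": 0},
    {"dx": 0,"dy": 0.002,"dz": 0.27,"rx": 0,"ry": 0,"rz": 0},
    {"dx": 0,"dy": 0.002,"dz": 0.27,"rx": 0,"ry": 0,"rz": 0},
    {"dx": 0,"dy": 0.002,"dz": 0.27,"rx": 0,"ry": 0,"rz": 0},
  ],
)

```text
t: 3.65
tcp_pos: [0.5213, -0.19, 0.331]
ee_rot: [-0.499, 2.735, -0.612]
ft_force: [0.3, 0.1, 0.0]
gripper_width: 0.0855
grasp_force: 0.0
```

>>> drive_tool(
  deltas=[
    {"dx": 0,"dy": 0,"dz": 0,"rx": 0,"ry": 0,"rz": 0},
    {"dx": 0,"dy": 0,"dz": 0,"rx": 0,"ry": 0,"rz": 0},
    {"dx": 0,"dy": 0,"dz": 0,"rx": 0,"ry": 0,"rz": 0},
    {"dx": 0,"dy": 0,"dz": 0,"rx": 0,"ry": 0,"rz": 0},
    {"dx": 0,"dy": 0,"dz": 0,"rx": 0,"ry": 0,"rz": 0},
    {"dx": 0,"dy": 0,"dz": 0,"rx": 0,"ry": 0,"rz": 0},
    {"dx": 0,"dy": 0,"dz": 0,"rx": 0,"ry": 0,"rz": 0},
    {"dx": 0,"dy": 0,"dz": 0,"rx": 0,"ry": 0,"rz": 0},
  ],
  grip=0,
  force=80,
)

```text
t: 4.32
tcp_pos: [0.5213, -0.1898, 0.3325]
ee_rot: [-0.5, 2.731, -0.611]
ft_force: [-6.9, 5.1, 9.4]
gripper_width: 0.0345
grasp_force: 80.5
```

```bash
python3 - <<'E'
from h import *
stat();print(read_state()["wrist_torque"])
E
```

```text
t 4.32 q [-0.23  0.31  0.46  2.11  0.46  0.34  1.71] tcp [ 0.5213 -0.1898  0.3325] F [-6.9  5.1  9.4] w 34.5 gf 80.5 grasp(tab mm) [-0.4 -0.9 90.7] psi 155.5 tilt 0.1
[ 0.50670397  0.82462698 -0.04672363]
```

>>> drive_tool(
  deltas=[
    {"dx": 0,"dy": 0,"dz": -0.001,"rx": 0,"ry": 0,"rz": 0.08},
    {"dx": 0,"dy": 0,"dz": -0.002,"rx": 0,"ry": 0,"rz": 0.16},
    {"dx": 0,"dy": 0,"dz": -0.003,"rx": 0,"ry": 0,"rz": 0.24},
    {"dx": 0,"dy": 0,"dz": -0.004,"rx": 0,"ry": 0,"rz": 0.32},
    {"dx": 0,"dy": 0,"dz": -0.005,"rx": 0,"ry": 0,"rz": 0.4},
    {"dx": 0,"dy": 0,"dz": -0.006,"rx": 0,"ry": 0,"rz": 0.48},
    {"dx": 0,"dy": 0,"dz": -0.007,"rx": 0,"ry": 0,"rz": 0.56},
    {"dx": 0,"dy": 0,"dz": -0.008,"rx": 0,"ry": 0,"rz": 0.64},
  ],
)

```text
t: 4.98
tcp_pos: [0.5208, -0.1898, 0.3336]
ee_rot: [0.79, 2.537, -0.329]
ft_force: [-8.1, 3.9, 11.3]
gripper_width: 0.0344
grasp_force: 80.7
```

```bash
python3 - <<'E'
from h import *
stat();print(read_state()["wrist_torque"])
E
```

```text
t 4.98 q [-0.43  0.35  0.71  2.12  0.18  0.31  1.01] tcp [ 0.5208 -0.1898  0.3336] F [-8.1  3.9 11.3] w 34.4 gf 80.7 grasp(tab mm) [-0.2 -1.4 91.9] psi 100.2 tilt 0.1
[ 0.07268976  0.97831589 -0.00757448]
```

>>> drive_tool(
  deltas=[
    {"dx": 0,"dy": 0,"dz": -0.001,"rx": 0,"ry": 0,"rz": 0.08},
    {"dx": 0,"dy": 0,"dz": -0.002,"rx": 0,"ry": 0,"rz": 0.16},
    {"dx": 0,"dy": 0,"dz": -0.003,"rx": 0,"ry": 0,"rz": 0.24},
    {"dx": 0,"dy": 0,"dz": -0.004,"rx": 0,"ry": 0,"rz": 0.32},
    {"dx": 0,"dy": 0,"dz": -0.005,"rx": 0,"ry": 0,"rz": 0.4},
    {"dx": 0,"dy": 0,"dz": -0.006,"rx": 0,"ry": 0,"rz": 0.48},
    {"dx": 0,"dy": 0,"dz": -0.007,"rx": 0,"ry": 0,"rz": 0.56},
    {"dx": 0,"dy": 0,"dz": -0.008,"rx": 0,"ry": 0,"rz": 0.64},
  ],
)

```text
t: 5.65
tcp_pos: [0.5201, -0.1897, 0.3346]
ee_rot: [1.845, 1.857, 0.001]
ft_force: [-10.1, 4.8, 14.8]
gripper_width: 0.0346
grasp_force: 81.3
```

```bash
python3 - <<'E'
from h import *
stat();print(read_state()["wrist_torque"])
E
```

```text
t 5.65 q [-0.58  0.41  0.92  2.13 -0.19  0.3   0.4 ] tcp [ 0.5201 -0.1897  0.3346] F [-10.1   4.8  14.8] w 34.6 gf 81.3 grasp(tab mm) [-0.3 -1.8 93. ] psi 45.1 tilt 0.0
[ 0.03196722  1.31626206 -0.17897649]
```

>>> drive_tool(
  deltas=[
    {"dx": 0,"dy": 0,"dz": -0.002,"rx": 0,"ry": 0,"rz": 0.08},
    {"dx": 0,"dy": 0,"dz": -0.003,"rx": 0,"ry": 0,"rz": 0.16},
    {"dx": 0,"dy": 0,"dz": -0.004,"rx": 0,"ry": 0,"rz": 0.24},
    {"dx": 0,"dy": 0,"dz": -0.006,"rx": 0,"ry": 0,"rz": 0.32},
    {"dx": 0,"dy": 0,"dz": -0.007,"rx": 0,"ry": 0,"rz": 0.4},
    {"dx": 0,"dy": 0,"dz": -0.009,"rx": 0,"ry": 0,"rz": 0.48},
    {"dx": 0,"dy": 0,"dz": -0.01,"rx": 0,"ry": 0,"rz": 0.56},
    {"dx": 0,"dy": 0,"dz": -0.012,"rx": 0,"ry": 0,"rz": 0.64},
  ],
)

```text
t: 6.32
tcp_pos: [0.5192, -0.189, 0.3357]
ee_rot: [2.532, 0.808, 0.329]
ft_force: [-6.2, 1.8, 6.5]
gripper_width: 0.0345
grasp_force: 80.1
```

```bash
python3 - <<'E'
from h import *
stat();print(read_state()["wrist_torque"])
E
```

```text
t 6.32 q [-0.7   0.5   1.11  2.14 -0.6   0.34 -0.18] tcp [ 0.5192 -0.189   0.3357] F [-6.2  1.8  6.5] w 34.5 gf 80.1 grasp(tab mm) [-0.8 -2.  94.5] psi -9.9 tilt 0.0
[ 0.07289433  1.14759689 -0.11740494]
```

>>> drive_tool(
  deltas=[
    {"dx": 0,"dy": 0,"dz": -0.001,"rx": 0,"ry": 0,"rz": 0.08},
    {"dx": 0,"dy": 0,"dz": -0.002,"rx": 0,"ry": 0,"rz": 0.16},
    {"dx": 0,"dy": 0,"dz": -0.004,"rx": 0,"ry": 0,"rz": 0.24},
    {"dx": 0,"dy": 0,"dz": -0.005,"rx": 0,"ry": 0,"rz": 0.32},
    {"dx": 0,"dy": 0,"dz": -0.006,"rx": 0,"ry": 0,"rz": 0.4},
    {"dx": 0,"dy": 0,"dz": -0.007,"rx": 0,"ry": 0,"rz": 0.48},
    {"dx": 0,"dy": 0,"dz": -0.007,"rx": 0,"ry": 0,"rz": 0.5},
  ],
)

```text
t: 6.9
tcp_pos: [0.5189, -0.1884, 0.3363]
ee_rot: [2.739, -0.181, 0.554]
ft_force: [-6.7, 4.1, 8.2]
gripper_width: 0.0344
grasp_force: 80.4
```

>>> drive_tool(
  deltas=[
    {"dx": 0,"dy": 0,"dz": 0,"rx": 0,"ry": 0,"rz": 0},
    {"dx": 0,"dy": 0,"dz": 0,"rx": 0,"ry": 0,"rz": 0},
    {"dx": 0,"dy": 0,"dz": 0,"rx": 0,"ry": 0,"rz": 0},
    {"dx": 0,"dy": 0,"dz": 0,"rx": 0,"ry": 0,"rz": 0},
    {"dx": 0,"dy": 0,"dz": 0,"rx": 0,"ry": 0,"rz": 0},
    {"dx": 0,"dy": 0,"dz": 0,"rx": 0,"ry": 0,"rz": 0},
  ],
  grip=1,
)

```text
t: 7.4
tcp_pos: [0.5195, -0.1884, 0.3362]
ee_rot: [2.738, -0.173, 0.554]
ft_force: [0.3, -0.3, -0.3]
gripper_width: 0.0854
grasp_force: 0.0
```

```bash
python3 - <<'E'
from h import *
stat(); p,Rm=cur(); up=(p+.045*N,Rm); plan([up, tabpose(.052,0,.140,90)])
E
```

```text
t 7.4 q [-0.76  0.61  1.25  2.14 -0.9   0.42 -0.65] tcp [ 0.5195 -0.1884  0.3362] F [ 0.3 -0.3 -0.3] w 85.4 gf 0.0 grasp(tab mm) [-0.6 -1.3 95. ] psi -52.5 tilt 0.0
3 rows {'dx': 0.0, 'dy': 0.0, 'dz': -0.3, 'rx': 0.0, 'ry': 0.0, 'rz': 0.0}
7 rows {'dx': 0.095, 'dy': 0.069, 'dz': 0.0, 'rx': 0.0, 'ry': 0.0, 'rz': -0.553}
7 rows {'dx': 0.012, 'dy': 0.117, 'dz': 0.0, 'rx': 0.0, 'ry': 0.0, 'rz': -0.552}
8 rows {'dx': -0.077, 'dy': 0.088, 'dz': 0.0, 'rx': -0.0, 'ry': 0.001, 'rz': -0.553}
```

>>> drive_tool(
  deltas=[
    {"dx": 0,"dy": 0,"dz": -0.3,"rx": 0,"ry": 0,"rz": 0},
    {"dx": 0,"dy": 0,"dz": -0.3,"rx": 0,"ry": 0,"rz": 0},
    {"dx": 0,"dy": 0,"dz": -0.3,"rx": 0,"ry": 0,"rz": 0},
  ],
)

```text
t: 7.65
tcp_pos: [0.5039, -0.1718, 0.3765]
ee_rot: [2.736, -0.171, 0.558]
ft_force: [1.0, -0.1, -0.4]
gripper_width: 0.0848
grasp_force: 0.0
```

>>> drive_tool(
  deltas=[
    {"dx": 0.1,"dy": 0.07,"dz": 0,"rx": 0,"ry": 0,"rz": -0.55},
    {"dx": 0.1,"dy": 0.07,"dz": 0,"rx": 0,"ry": 0,"rz": -0.55},
    {"dx": 0.1,"dy": 0.07,"dz": 0,"rx": 0,"ry": 0,"rz": -0.55},
    {"dx": 0.1,"dy": 0.07,"dz": 0,"rx": 0,"ry": 0,"rz": -0.55},
    {"dx": 0.1,"dy": 0.07,"dz": 0,"rx": 0,"ry": 0,"rz": -0.55},
    {"dx": 0.1,"dy": 0.07,"dz": 0,"rx": 0,"ry": 0,"rz": -0.55},
    {"dx": 0.1,"dy": 0.07,"dz": 0,"rx": 0,"ry": 0,"rz": -0.55},
  ],
)

```text
t: 8.23
tcp_pos: [0.5151, -0.1835, 0.3839]
ee_rot: [2.488, 0.915, 0.301]
ft_force: [0.6, -0.6, -0.8]
gripper_width: 0.0853
grasp_force: 0.0
```

>>> drive_tool(
  deltas=[
    {"dx": 0.01,"dy": 0.12,"dz": 0,"rx": 0,"ry": 0,"rz": -0.55},
    {"dx": 0.01,"dy": 0.12,"dz": 0,"rx": 0,"ry": 0,"rz": -0.55},
    {"dx": 0.01,"dy": 0.12,"dz": 0,"rx": 0,"ry": 0,"rz": -0.55},
    {"dx": 0.01,"dy": 0.12,"dz": 0,"rx": 0,"ry": 0,"rz": -0.55},
    {"dx": 0.01,"dy": 0.12,"dz": 0,"rx": 0,"ry": 0,"rz": -0.55},
    {"dx": 0.01,"dy": 0.12,"dz": 0,"rx": 0,"ry": 0,"rz": -0.55},
    {"dx": 0.01,"dy": 0.12,"dz": 0,"rx": 0,"ry": 0,"rz": -0.55},
  ],
)

```text
t: 8.82
tcp_pos: [0.5261, -0.1946, 0.393]
ee_rot: [1.889, 1.812, 0.017]
ft_force: [0.5, -0.5, 0.4]
gripper_width: 0.0853
grasp_force: 0.0
```

>>> drive_tool(
  deltas=[
    {"dx": -0.08,"dy": 0.09,"dz": 0,"rx": 0,"ry": 0,"rz": -0.55},
    {"dx": -0.08,"dy": 0.09,"dz": 0,"rx": 0,"ry": 0,"rz": -0.55},
    {"dx": -0.08,"dy": 0.09,"dz": 0,"rx": 0,"ry": 0,"rz": -0.55},
    {"dx": -0.08,"dy": 0.09,"dz": 0,"rx": 0,"ry": 0,"rz": -0.55},
    {"dx": -0.08,"dy": 0.09,"dz": 0,"rx": 0,"ry": 0,"rz": -0.55},
    {"dx": -0.08,"dy": 0.09,"dz": 0,"rx": 0,"ry": 0,"rz": -0.55},
    {"dx": -0.08,"dy": 0.09,"dz": 0,"rx": 0,"ry": 0,"rz": -0.55},
    {"dx": -0.08,"dy": 0.09,"dz": 0,"rx": 0,"ry": 0,"rz": -0.55},
  ],
)

```text
t: 9.48
tcp_pos: [0.5372, -0.2056, 0.4021]
ee_rot: [1.018, 2.439, -0.267]
ft_force: [-0.3, -0.1, -0.7]
gripper_width: 0.0854
grasp_force: 0.0
```

```bash
python3 - <<'E'
from ov import *
stat(); plan([tabpose(.053,0,.0775,90)],vmm=20); wrist_overlay("w2")
E
```

```text
t 9.48 q [-0.5   0.29  0.83  2.02  0.1   0.47  0.96] tcp [ 0.5372 -0.2056  0.4021] F [-0.3 -0.1 -0.7] w 85.4 gf 0.0 grasp(tab mm) [ 53.7  -1.1 139.8] psi 89.4 tilt 0.0
5 rows {'dx': 0.005, 'dy': 0.007, 'dz': 0.415, 'rx': -0.0, 'ry': 0.0, 'rz': -0.007}
```

View pics/w2.png

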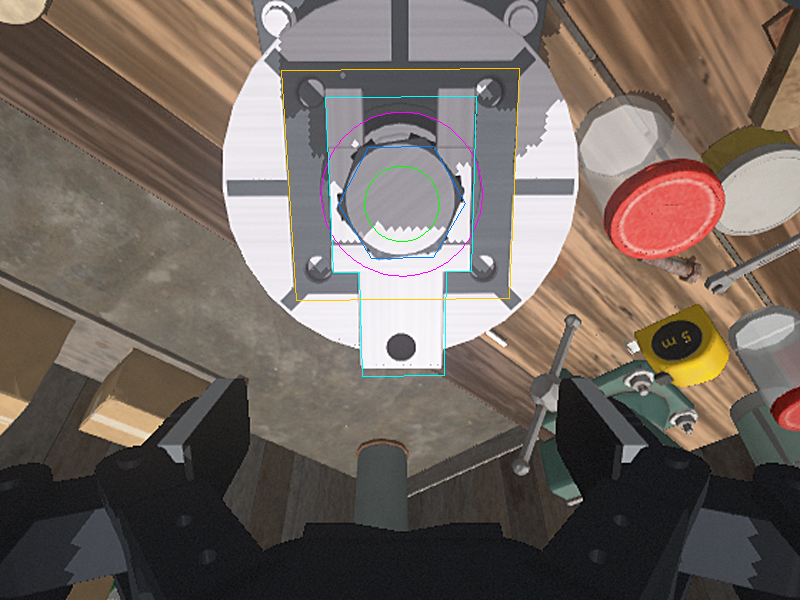

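Strap tail spans (361–444, 370) against the model's 376, so about 1.5 mm nearer the stud. I descend at x = 52 mm, then close.

>>> drive_tool(
  deltas=[
    {"dx": 0.01,"dy": 0.007,"dz": 0.2,"rx": 0,"ry": 0,"rz": -0.007},
    {"dx": 0.01,"dy": 0.007,"dz": 0.34,"rx": 0,"ry": 0,"rz": -0.007},
    {"dx": 0.01,"dy": 0.007,"dz": 0.415,"rx": 0,"ry": 0,"rz": -0.007},
    {"dx": 0.01,"dy": 0.007,"dz": 0.415,"rx": 0,"ry": 0,"rz": -0.007},
  ],
)

```text
t: 9.87
tcp_pos: [0.5591, -0.2259, 0.3453]
ee_rot: [1.013, 2.446, -0.272]
ft_force: [-0.4, 0.1, 0.4]
gripper_width: 0.0852
grasp_force: 0.0
```

>>> drive_tool(
  deltas=[
    {"dx": 0,"dy": 0,"dz": 0,"rx": 0,"ry": 0,"rz": 0},
    {"dx": 0,"dy": 0,"dz": 0,"rx": 0,"ry": 0,"rz": 0},
    {"dx": 0,"dy": 0,"dz": 0,"rx": 0,"ry": 0,"rz": 0},
    {"dx": 0,"dy": 0,"dz": 0,"rx": 0,"ry": 0,"rz": 0},
    {"dx": 0,"dy": 0,"dz": 0,"rx": 0,"ry": 0,"rz": 0},
    {"dx": 0,"dy": 0,"dz": 0,"rx": 0,"ry": 0,"rz": 0},
    {"dx": 0,"dy": 0,"dz": 0,"rx": 0,"ry": 0,"rz": 0},
    {"dx": 0,"dy": 0,"dz": 0,"rx": 0,"ry": 0,"rz": 0},
  ],
  grip=0,
  force=90,
)

```text
t: 10.53
tcp_pos: [0.5596, -0.2253, 0.3487]
ee_rot: [1.008, 2.443, -0.269]
ft_force: [-2.6, 1.9, 6.3]
gripper_width: 0.0314
grasp_force: 87.8
```

```bash
python3 - <<'E'
from h import *
stat()
E
```

```text
t 10.53 q [-0.34  0.41  0.7   2.   -0.01  0.36  1.05] tcp [ 0.5596 -0.2253  0.3487] F [-2.6  1.9  6.3] w 31.4 gf 87.8 grasp(tab mm) [52.9  0.8 78.7] psi 89.9 tilt 0.1
```

>>> drive_tool(
  deltas=[
    {"dx": 0,"dy": 0,"dz": -0.006,"rx": 0,"ry": 0,"rz": 0},
    {"dx": -0.08,"dy": 0,"dz": -0.006,"rx": 0,"ry": 0,"rz": 0},
    {"dx": -0.16,"dy": 0,"dz": -0.006,"rx": 0,"ry": 0,"rz": 0},
    {"dx": -0.24,"dy": 0,"dz": -0.006,"rx": 0,"ry": 0,"rz": 0},
  ],
)

```text
t: 10.87
tcp_pos: [0.581, -0.2463, 0.3661]
ee_rot: [1.008, 2.447, -0.27]
ft_force: [0.4, 1.5, -2.2]
gripper_width: 0.0311
grasp_force: 88.4
```

```bash
python3 - <<'E'
from h import *
stat()
E
```

```text
t 10.87 q [-0.28  0.42  0.66  1.92 -0.03  0.41  1.1 ] tcp [ 0.581  -0.2463  0.3661] F [ 0.4  1.5 -2.2] w 31.1 gf 88.4 grasp(tab mm) [87.   0.8 78.7] psi 90.0 tilt 0.1
```

>>> drive_tool(
  deltas=[
    {"dx": -0.1,"dy": 0,"dz": 0,"rx": 0,"ry": 0,"rz": 0},
    {"dx": -0.2,"dy": 0,"dz": 0,"rx": 0,"ry": 0,"rz": 0},
    {"dx": -0.24,"dy": 0,"dz": -0.01,"rx": 0,"ry": 0,"rz": 0},
    {"dx": -0.24,"dy": 0,"dz": -0.15,"rx": 0,"ry": 0,"rz": 0},
    {"dx": -0.24,"dy": 0,"dz": -0.35,"rx": 0,"ry": 0,"rz": 0},
    {"dx": -0.24,"dy": 0,"dz": -0.4,"rx": 0,"ry": 0,"rz": 0},
    {"dx": -0.24,"dy": 0,"dz": -0.4,"rx": 0,"ry": 0,"rz": 0},
  ],
)

```text
t: 11.45
tcp_pos: [0.5819, -0.2473, 0.4381]
ee_rot: [1.007, 2.442, -0.268]
ft_force: [1.0, -0.3, -2.4]
gripper_width: 0.0305
grasp_force: 89.5
```

```bash
python3 - <<'E'
from h import *
stat()
p,Rm=cur();t=downpose(.43,-.28,.10,0)
# strap carried in grip: tool x = -strap x ; want strap tail (-tool x) toward -y
print("strap x dir at goal",-t[1][:,0], "cur", -Rm[:,0])
b=(np.array([.50,-.26,.46]),R.from_matrix(Rm).as_matrix())
plan([b,(np.array([.43,-.28,.36]),t[1]),downpose(.43,-.28,.10,0)])
im=np.vstack([np.hstack([grab_frame("wrist"),])]);cv2.imwrite("pics/w3.png",im)
E
```

```text
t 11.45 q [-0.33  0.33  0.72  1.85  0.03  0.56  1.08] tcp [ 0.5819 -0.2473  0.4381] F [ 1.  -0.3 -2.4] w 30.5 gf 89.5 grasp(tab mm) [124.9   1.1 140.4] psi 89.9 tilt 0.2
strap x dir at goal [ 0. -1. -0.] cur [ 0.61298999 -0.60984863  0.50232252]
4 rows {'dx': 0.21, 'dy': -0.444, 'dz': -0.292, 'rx': 0.0, 'ry': 0.0, 'rz': -0.0}
4 rows {'dx': 0.27, 'dy': -0.213, 'dz': 0.228, 'rx': 0.07, 'ry': 0.166, 'rz': 0.257}
5 rows {'dx': 0.11, 'dy': -0.258, 'dz': 0.302, 'rx': 0.07, 'ry': 0.166, 'rz': 0.256}
4 rows {'dx': -0.001, 'dy': -0.0, 'dz': 0.7, 'rx': -0.0, 'ry': -0.0, 'rz': 0.0}
```

View pics/w3.png

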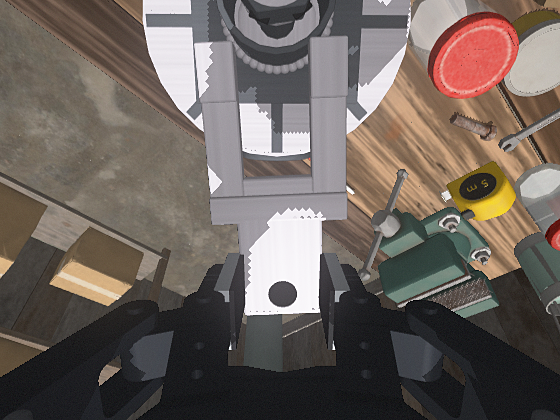

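Strap is held straight: tail end at row 313 (cols 244–322), prong tips at row ~38. I'll fit its pitch and depth in the grip, and plan the carry.

```bash
python3 - <<'E'
from h import *
c=get_calibration("wrist");p,Rm=cur()
pts=np.array([[72,17],[72,-17],[28,27],[28,-27],[-36,27],[-36,-27]])/1e3
obs=np.array([[244,313],[322,312],[212,222],[346,218],[193,40],[348,37]])
def proj(v):
    sx,d,th,y0,yaw=v
    S=np.c_[-(pts[:,0]-sx),pts[:,1]+y0,0*pts[:,0]]@R.from_euler('yz',[th,yaw]).as_matrix().T+[0,0,d]
    return P("wrist",p+S@Rm.T,c)
f=least_squares(lambda v:(proj(v)-obs).ravel(),[.054,.166,0,0,0]);print(f.x, np.degrees(f.x[2]),np.degrees(f.x[4]));print((proj(f.x)-obs).round(1))
E
```

```text
[ 0.03528331  0.28346581 -0.20348126 -0.00152461 -0.06127965] -11.658617398623825 -3.5110650960926835
[[  60.6  -55. ]
 [ -63.6  -51.3]
 [ 103.   -24.6]
 [-105.1  -16.2]
 [ 117.1   68.2]
 [-113.    75.9]]
```

>>> drive_tool(
  deltas=[
    {"dx": 0.2,"dy": -0.44,"dz": -0.3,"rx": 0,"ry": 0,"rz": 0},
    {"dx": 0.2,"dy": -0.44,"dz": -0.3,"rx": 0,"ry": 0,"rz": 0},
    {"dx": 0.2,"dy": -0.44,"dz": -0.3,"rx": 0,"ry": 0,"rz": 0},
    {"dx": 0.2,"dy": -0.44,"dz": -0.3,"rx": 0,"ry": 0,"rz": 0},
  ],
)

```text
t: 11.83
tcp_pos: [0.4984, -0.2619, 0.4597]
ee_rot: [1.013, 2.444, -0.27]
ft_force: [1.5, -0.4, -3.2]
gripper_width: 0.031
grasp_force: 89.6
```

>>> drive_tool(
  deltas=[
    {"dx": 0.27,"dy": -0.21,"dz": 0.23,"rx": 0.07,"ry": 0.166,"rz": 0.257},
    {"dx": 0.27,"dy": -0.21,"dz": 0.23,"rx": 0.07,"ry": 0.166,"rz": 0.257},
    {"dx": 0.27,"dy": -0.21,"dz": 0.23,"rx": 0.07,"ry": 0.166,"rz": 0.257},
    {"dx": 0.27,"dy": -0.21,"dz": 0.23,"rx": 0.07,"ry": 0.166,"rz": 0.257},
  ],
)

```text
t: 12.17
tcp_pos: [0.4659, -0.2697, 0.4079]
ee_rot: [1.624, 2.401, -0.15]
ft_force: [0.1, -1.0, -1.9]
gripper_width: 0.0313
grasp_force: 89.6
```

>>> drive_tool(
  deltas=[
    {"dx": 0.11,"dy": -0.26,"dz": 0.3,"rx": 0.07,"ry": 0.166,"rz": 0.256},
    {"dx": 0.11,"dy": -0.26,"dz": 0.3,"rx": 0.07,"ry": 0.166,"rz": 0.256},
    {"dx": 0.11,"dy": -0.26,"dz": 0.3,"rx": 0.07,"ry": 0.166,"rz": 0.256},
    {"dx": 0.11,"dy": -0.26,"dz": 0.3,"rx": 0.07,"ry": 0.166,"rz": 0.256},
    {"dx": 0.11,"dy": -0.26,"dz": 0.3,"rx": 0.07,"ry": 0.166,"rz": 0.256},
    {"dx": 0.11,"dy": -0.26,"dz": 0.3,"rx": 0.07,"ry": 0.166,"rz": 0.256},
  ],
)

```text
t: 12.67
tcp_pos: [0.4316, -0.2805, 0.3597]
ee_rot: [-2.218, -2.223, 0.007]
ft_force: [-0.6, 0.0, -2.1]
gripper_width: 0.0311
grasp_force: 89.6
```

```bash
python3 - <<'E'
from h import *
stat(); plan([downpose(.43,-.28,.07,0)])
print(R.from_matrix(cur()[1]).as_rotvec(), cur()[1][:,2])
E
```

```text
t 12.67 q [-0.2   0.34  0.81  2.02 -0.31  0.91  0.78] tcp [ 0.4316 -0.2805  0.3597] F [-0.6  0.  -2.1] w 31.1 gf 89.6 grasp(tab mm) [ -64.5 -129.3  135. ] psi 49.1 tilt 30.1
5 rows {'dx': 0.006, 'dy': -0.007, 'dz': 0.898, 'rx': -0.003, 'ry': 0.002, 'rz': 0.001}
[-2.21825452 -2.22316653  0.00699037] [-0.00386919 -0.00242798 -0.99998957]
```

```bash
python3 - <<'E'
from h import *
c=get_calibration("wrist");p,Rm=cur()
pts=np.array([[72,17],[72,-17],[28,27],[28,-27],[-36,27],[-36,-27]])/1e3
obs=np.array([[322,312],[244,313],[346,218],[212,222],[348,37],[193,40]])
def proj(v):
    sx,d,th,y0,yaw=v
    S=np.c_[-(pts[:,0]-sx),pts[:,1]+y0,0*pts[:,0]]@R.from_euler('yz',[th,yaw]).as_matrix().T+[0,0,d]
    return P("wrist",p+S@Rm.T,c)
f=least_squares(lambda v:(proj(v)-obs).ravel(),[.054,.166,0,0,0]);print(f.x, np.degrees(f.x[2]),np.degrees(f.x[4]));print((proj(f.x)-obs).round(1))
# locations of the bystander ring in both views
print(ray("top",[(377,308.5)],.008),ray("scene",[(165,278)],.008))
E
```

```text
[ 0.05521428  0.16917442  0.06098098 -0.0004863  -0.03701233] 3.4939526178445695 -2.120650323122337
[[-0.4 -0.2]
 [-0.6  1.4]
 [ 0.7 -2.7]
 [-1.6 -1.9]
 [ 2.7 -0.1]
 [-1.2  3.2]]
[[ 0.39457177 -0.38708025  0.008     ]] [[ 0.39666144 -0.38770186  0.008     ]]
```

>>> drive_tool(
  deltas=[
    {"dx": 0.006,"dy": -0.007,"dz": 0.25,"rx": -0.003,"ry": 0.002,"rz": 0},
    {"dx": 0.006,"dy": -0.007,"dz": 0.5,"rx": -0.003,"ry": 0.002,"rz": 0},
    {"dx": 0.006,"dy": -0.007,"dz": 0.75,"rx": -0.003,"ry": 0.002,"rz": 0},
    {"dx": 0.006,"dy": -0.007,"dz": 0.9,"rx": -0.003,"ry": 0.002,"rz": 0},
    {"dx": 0.006,"dy": -0.007,"dz": 0.95,"rx": -0.003,"ry": 0.002,"rz": 0},
    {"dx": 0.006,"dy": -0.007,"dz": 0.95,"rx": -0.003,"ry": 0.002,"rz": 0},
  ],
)

```text
t: 13.17
tcp_pos: [0.4292, -0.2789, 0.2166]
ee_rot: [-2.217, -2.221, -0.002]
ft_force: [0.1, 0.3, -2.4]
gripper_width: 0.0306
grasp_force: 89.6
```

>>> drive_tool(
  deltas=[
    {"dx": 0,"dy": 0,"dz": 0.1,"rx": 0,"ry": 0,"rz": 0},
    {"dx": 0,"dy": 0,"dz": 0.167,"rx": 0,"ry": 0,"rz": 0},
    {"dx": 0,"dy": 0,"dz": 0.167,"rx": 0,"ry": 0,"rz": 0},
    {"dx": 0,"dy": 0,"dz": 0.167,"rx": 0,"ry": 0,"rz": 0},
  ],
)

```text
t: 13.5
tcp_pos: [0.4298, -0.2794, 0.1938]
ee_rot: [-2.221, -2.221, -0.005]
ft_force: [-1.2, -0.3, -2.7]
gripper_width: 0.0308
grasp_force: 89.6
```

```bash
python3 - <<'E'
from h import *
stat(); print(read_state()["wrist_torque"], cur()[1][:,2]);cv2.imwrite("pics/s4.png",grab_frame("scene"));cv2.imwrite("pics/w4.png",grab_frame("wrist"))
E
```

```text
t 13.5 q [ 0.01  0.6   0.57  2.12 -0.6   0.58  1.01] tcp [ 0.4298 -0.2794  0.1938] F [-1.2 -0.3 -2.7] w 30.8 gf 89.6 grasp(tab mm) [-149.2 -128.6   -7.7] psi 48.8 tilt 30.0
[-0.08263132 -0.0095927   0.00143015] [ 0.00202494  0.00263705 -0.99999447]
```

```bash
python3 - <<'E'
import cv2,numpy as np
a=cv2.imread("pics/s4.png")[190:330,130:270];b=cv2.imread("pics/w4.png")[0:420,70:490]
cv2.imwrite("pics/c4.png",np.hstack([cv2.resize(a,(400,400),interpolation=cv2.INTER_CUBIC),cv2.resize(b,(400,400))]))
E
```

```text
(no output)
```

View pics/c4.png

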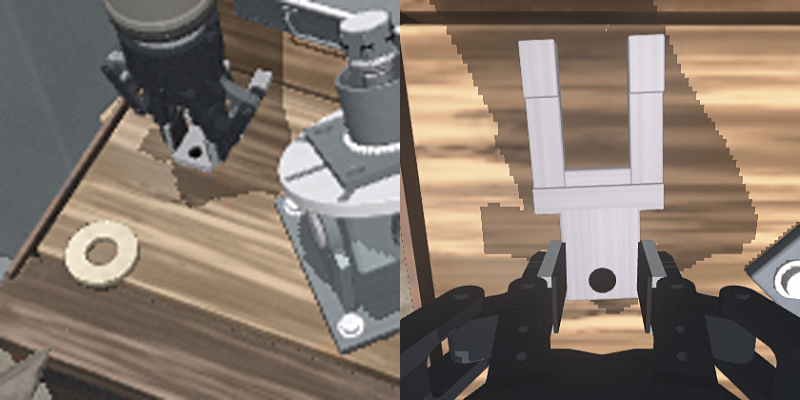

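Clear space beneath the strap. I descend in small steps, watching the force.

>>> drive_tool(
  deltas=[
    {"dx": 0,"dy": 0,"dz": 0.04,"rx": 0,"ry": 0,"rz": 0},
    {"dx": 0,"dy": 0,"dz": 0.08,"rx": 0,"ry": 0,"rz": 0},
    {"dx": 0,"dy": 0,"dz": 0.08,"rx": 0,"ry": 0,"rz": 0},
  ],
)

```text
t: 13.85
tcp_pos: [0.4293, -0.2789, 0.1803]
ee_rot: [-2.22, -2.22, -0.005]
ft_force: [0.2, 0.5, -2.3]
gripper_width: 0.0309
grasp_force: 89.6
```

>>> drive_tool(
  deltas=[
    {"dx": 0,"dy": 0,"dz": 0.013,"rx": 0,"ry": 0,"rz": 0},
    {"dx": 0,"dy": 0,"dz": 0.02,"rx": 0,"ry": 0,"rz": 0},
    {"dx": 0,"dy": 0,"dz": 0.02,"rx": 0,"ry": 0,"rz": 0},
  ],
)

```text
t: 14.1
tcp_pos: [0.4294, -0.2793, 0.1778]
ee_rot: [-2.221, -2.22, -0.004]
ft_force: [-0.0, 0.4, -1.2]
gripper_width: 0.0311
grasp_force: 89.6
```

```bash
python3 - <<'E'
from h import *
stat(); print(read_state()["wrist_torque"])
E
```

```text
t 14.1 q [ 0.04  0.63  0.54  2.12 -0.62  0.55  1.03] tcp [ 0.4294 -0.2793  0.1778] F [-0.   0.4 -1.2] w 31.1 gf 89.6 grasp(tab mm) [-157.7 -128.8  -21.2] psi 48.8 tilt 30.1
[-0.0498764   0.04446847 -0.03305147]
```

>>> drive_tool(
  deltas=[
    {"dx": 0,"dy": 0,"dz": 0.01,"rx": 0,"ry": 0,"rz": 0},
    {"dx": 0,"dy": 0,"dz": 0.01,"rx": 0,"ry": 0,"rz": 0},
    {"dx": 0,"dy": 0,"dz": 0.01,"rx": 0,"ry": 0,"rz": 0},
  ],
)

```text
t: 14.35
tcp_pos: [0.4295, -0.2793, 0.1765]
ee_rot: [-2.221, -2.22, -0.005]
ft_force: [0.2, 0.1, -1.3]
gripper_width: 0.0312
grasp_force: 89.6
```

```bash
python3 - <<'E'
from h import *
stat(); print(read_state()["wrist_torque"])
E
```

```text
t 14.35 q [ 0.04  0.63  0.54  2.12 -0.62  0.55  1.04] tcp [ 0.4295 -0.2793  0.1765] F [ 0.2  0.1 -1.3] w 31.2 gf 89.6 grasp(tab mm) [-158.2 -128.7  -22.3] psi 48.8 tilt 30.1
[-0.09958791  0.00798689 -0.00942315]
```

>>> drive_tool(
  deltas=[
    {"dx": 0,"dy": 0,"dz": 0.01,"rx": 0,"ry": 0,"rz": 0},
    {"dx": 0,"dy": 0,"dz": 0.01,"rx": 0,"ry": 0,"rz": 0},
    {"dx": 0,"dy": 0,"dz": 0.01,"rx": 0,"ry": 0,"rz": 0},
  ],
)

```text
t: 14.6
tcp_pos: [0.4295, -0.2795, 0.1759]
ee_rot: [-2.221, -2.22, -0.006]
ft_force: [-1.7, 1.7, 9.4]
gripper_width: 0.0306
grasp_force: 91.0
```

```bash
python3 - <<'E'
from h import *
stat(); print(read_state()["wrist_torque"])
E
```

```text
t 14.6 q [ 0.04  0.63  0.53  2.12 -0.63  0.55  1.04] tcp [ 0.4295 -0.2795  0.1759] F [-1.7  1.7  9.4] w 30.6 gf 91.0 grasp(tab mm) [-158.4 -128.7  -23. ] psi 48.8 tilt 30.1
[ 0.27880719  0.41951023 -0.03358828]
```

>>> drive_tool(
  deltas=[
    {"dx": 0,"dy": 0,"dz": 0.004,"rx": 0,"ry": 0,"rz": 0},
    {"dx": 0,"dy": 0,"dz": 0.004,"rx": 0,"ry": 0,"rz": 0},
  ],
)

```text
t: 14.77
tcp_pos: [0.4294, -0.2796, 0.1758]
ee_rot: [-2.221, -2.22, -0.007]
ft_force: [-4.3, 3.4, 17.7]
gripper_width: 0.031
grasp_force: 92.0
```

>>> drive_tool(
  deltas=[
    {"dx": 0,"dy": 0,"dz": 0,"rx": 0,"ry": 0,"rz": 0},
    {"dx": 0,"dy": 0,"dz": 0,"rx": 0,"ry": 0,"rz": 0},
    {"dx": 0,"dy": 0,"dz": 0,"rx": 0,"ry": 0,"rz": 0},
    {"dx": 0,"dy": 0,"dz": 0,"rx": 0,"ry": 0,"rz": 0},
  ],
  grip=0.8,
)

```text
t: 15.1
tcp_pos: [0.4296, -0.2793, 0.1744]
ee_rot: [-2.221, -2.22, -0.005]
ft_force: [0.0, -0.5, -0.9]
gripper_width: 0.0687
grasp_force: 0.0
```

>>> drive_tool(
  deltas=[
    {"dx": 0,"dy": 0,"dz": -0.3,"rx": 0,"ry": 0,"rz": 0},
    {"dx": 0,"dy": 0,"dz": -0.6,"rx": 0,"ry": 0,"rz": 0},
    {"dx": 0,"dy": 0,"dz": -0.85,"rx": 0,"ry": 0,"rz": 0},
    {"dx": 0,"dy": 0,"dz": -0.95,"rx": 0,"ry": 0,"rz": 0},
    {"dx": 0,"dy": 0,"dz": -0.95,"rx": 0,"ry": 0,"rz": 0},
  ],
)

```text
t: 15.52
tcp_pos: [0.4304, -0.281, 0.321]
ee_rot: [2.218, 2.217, 0.01]
ft_force: [0.5, -0.3, -0.4]
gripper_width: 0.0685
grasp_force: 0.0
```

```bash
python3 - <<'E'
from h import *
stat(); cv2.imwrite("pics/w5.png",grab_frame("wrist"));cv2.imwrite("pics/s5.png",grab_frame("scene"))
a=cv2.imread("pics/s5.png")[150:360,130:410]
b=cv2.imread("pics/w5.png")
cv2.imwrite("pics/c5.png",np.hstack([cv2.resize(a,(400,300),interpolation=cv2.INTER_CUBIC),cv2.resize(b,(400,300))]))
p,Rm=cur()
plan([(np.array([.45,-.20,.40]),tabpose(0,0,.05,90)[1]),tabpose(0,0,.125,90)])
E
```

```text
t 15.52 q [-0.16  0.4   0.78  2.06 -0.39  0.82  0.85] tcp [ 0.4304 -0.281   0.321 ] F [ 0.5 -0.3 -0.4] w 68.5 gf 0.0 grasp(tab mm) [ -83.5 -128.8  101.3] psi 48.6 tilt 29.7
4 rows {'dx': 0.266, 'dy': 0.069, 'dz': -0.275, 'rx': -0.068, 'ry': -0.166, 'rz': -0.257}
5 rows {'dx': 0.142, 'dy': 0.18, 'dz': -0.313, 'rx': -0.067, 'ry': -0.166, 'rz': -0.258}
3 rows {'dx': -0.03, 'dy': 0.39, 'dz': 0.306, 'rx': -0.001, 'ry': 0.0, 'rz': 0.0}
```

View pics/c5.png

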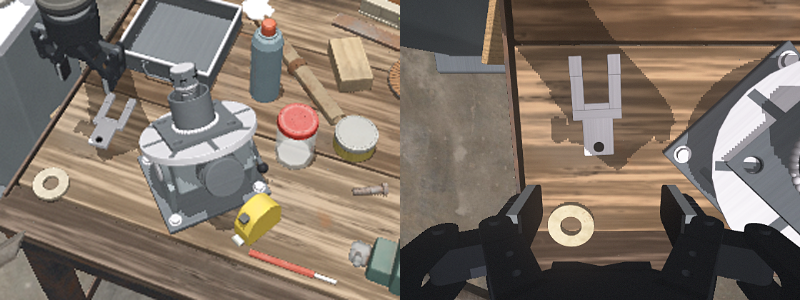

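Strap lies flat at (600,110) in the right half; nothing else disturbed. Now to the post base.

>>> drive_tool(
  deltas=[
    {"dx": 0.27,"dy": 0.07,"dz": -0.28,"rx": -0.068,"ry": -0.166,"rz": -0.257},
    {"dx": 0.27,"dy": 0.07,"dz": -0.28,"rx": -0.068,"ry": -0.166,"rz": -0.257},
    {"dx": 0.27,"dy": 0.07,"dz": -0.28,"rx": -0.068,"ry": -0.166,"rz": -0.257},
    {"dx": 0.27,"dy": 0.07,"dz": -0.28,"rx": -0.068,"ry": -0.166,"rz": -0.257},
  ],
  grip=1,
)

```text
t: 15.95
tcp_pos: [0.4401, -0.238, 0.3583]
ee_rot: [1.603, 2.405, -0.147]
ft_force: [-0.4, -0.8, -0.7]
gripper_width: 0.085
grasp_force: 0.0
```

>>> drive_tool(
  deltas=[
    {"dx": 0.14,"dy": 0.18,"dz": -0.31,"rx": -0.067,"ry": -0.166,"rz": -0.258},
    {"dx": 0.14,"dy": 0.18,"dz": -0.31,"rx": -0.067,"ry": -0.166,"rz": -0.258},
    {"dx": 0.14,"dy": 0.18,"dz": -0.31,"rx": -0.067,"ry": -0.166,"rz": -0.258},
    {"dx": 0.14,"dy": 0.18,"dz": -0.31,"rx": -0.067,"ry": -0.166,"rz": -0.258},
    {"dx": 0.14,"dy": 0.18,"dz": -0.31,"rx": -0.067,"ry": -0.166,"rz": -0.258},
  ],
)

```text
t: 16.37
tcp_pos: [0.4494, -0.1988, 0.3985]
ee_rot: [1.0, 2.45, -0.273]
ft_force: [-1.2, -0.4, -0.7]
gripper_width: 0.0855
grasp_force: 0.0
```

>>> drive_tool(
  deltas=[
    {"dx": -0.03,"dy": 0.39,"dz": 0.3,"rx": 0,"ry": 0,"rz": 0},
    {"dx": -0.03,"dy": 0.39,"dz": 0.3,"rx": 0,"ry": 0,"rz": 0},
    {"dx": -0.03,"dy": 0.39,"dz": 0.3,"rx": 0,"ry": 0,"rz": 0},
    {"dx": -0.03,"dy": 0.39,"dz": 0.3,"rx": 0,"ry": 0,"rz": 0},
  ],
)

```text
t: 16.7
tcp_pos: [0.5108, -0.1762, 0.3608]
ee_rot: [1.009, 2.451, -0.276]
ft_force: [-0.2, -1.8, -0.8]
gripper_width: 0.0852
grasp_force: 0.0
```

```bash
python3 - <<'E'
from ov import *
stat(); plan([tabpose(0,0,.125,90),tabpose(0,0,.05,90)],vmm=20); wrist_overlay("w6")
E
```

```text
t 16.7 q [-0.57  0.3   0.84  2.13  0.17  0.38  0.84] tcp [ 0.5108 -0.1762  0.3608] F [-0.2 -1.8 -0.8] w 85.2 gf 0.0 grasp(tab mm) [ -1.9   0.3 123.7] psi 90.1 tilt 0.4
2 rows {'dx': -0.008, 'dy': -0.009, 'dz': -0.009, 'rx': -0.004, 'ry': -0.003, 'rz': 0.001}
5 rows {'dx': 0.0, 'dy': 0.0, 'dz': 0.5, 'rx': -0.0, 'ry': -0.0, 'rz': -0.0}
```

View pics/w6.png

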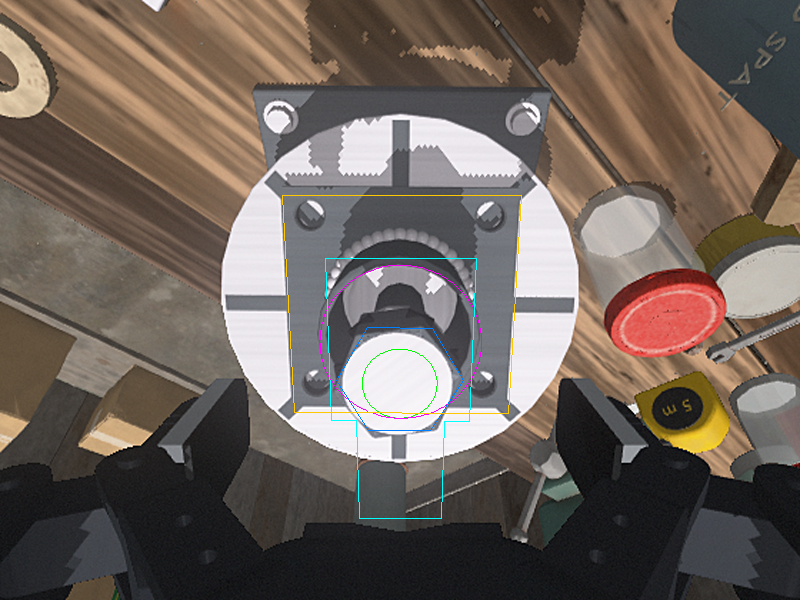

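Post base is seated about 1.5 mm downhill (plate edge row 188 vs model 195); I grip at x = −1.5 mm.

>>> drive_tool(
  deltas=[
    {"dx": 0.002,"dy": -0.009,"dz": 0,"rx": -0.004,"ry": -0.003,"rz": 0},
    {"dx": 0.002,"dy": -0.009,"dz": 0.14,"rx": -0.004,"ry": -0.003,"rz": 0},
    {"dx": 0.002,"dy": -0.009,"dz": 0.28,"rx": -0.004,"ry": -0.003,"rz": 0},
    {"dx": 0.002,"dy": -0.009,"dz": 0.42,"rx": -0.004,"ry": -0.003,"rz": 0},
    {"dx": 0.002,"dy": -0.009,"dz": 0.49,"rx": -0.004,"ry": -0.003,"rz": 0},
    {"dx": 0.002,"dy": -0.009,"dz": 0.49,"rx": -0.004,"ry": -0.003,"rz": 0},
  ],
)

```text
t: 17.25
tcp_pos: [0.5338, -0.2052, 0.2981]
ee_rot: [1.008, 2.443, -0.268]
ft_force: [0.3, 0.7, -0.7]
gripper_width: 0.0855
grasp_force: 0.0
```

```bash
python3 - <<'E'
from h import *
stat()
E
```

```text
t 17.25 q [-0.34  0.44  0.66  2.11  0.06  0.23  0.94] tcp [ 0.5338 -0.2052  0.2981] F [ 0.3  0.7 -0.7] w 85.5 gf 0.0 grasp(tab mm) [-0.4 -3.  51. ] psi 89.9 tilt 0.1
```

>>> drive_tool(
  deltas=[
    {"dx": 0,"dy": 0,"dz": 0,"rx": 0,"ry": 0,"rz": 0},
    {"dx": 0,"dy": 0,"dz": 0,"rx": 0,"ry": 0,"rz": 0},
    {"dx": 0,"dy": 0,"dz": 0,"rx": 0,"ry": 0,"rz": 0},
    {"dx": 0,"dy": 0,"dz": 0,"rx": 0,"ry": 0,"rz": 0},
    {"dx": 0,"dy": 0,"dz": 0,"rx": 0,"ry": 0,"rz": 0},
    {"dx": 0,"dy": 0,"dz": 0,"rx": 0,"ry": 0,"rz": 0},
  ],
  grip=0,
  force=100,
)

```text
t: 17.75
tcp_pos: [0.534, -0.2041, 0.3013]
ee_rot: [1.005, 2.441, -0.265]
ft_force: [-11.1, 5.8, 15.9]
gripper_width: 0.0615
grasp_force: 103.2
```

```bash
python3 - <<'E'
from h import *
stat()
E
```

```text
t 17.75 q [-0.35  0.43  0.66  2.11  0.06  0.23  0.94] tcp [ 0.534  -0.2041  0.3013] F [-11.1   5.8  15.9] w 61.5 gf 103.2 grasp(tab mm) [ 0.8 -1.5 54.2] psi 89.9 tilt 0.3
```

>>> drive_tool(
  deltas=[
    {"dx": 0,"dy": 0,"dz": -0.04,"rx": 0,"ry": 0,"rz": 0},
    {"dx": 0,"dy": 0,"dz": -0.08,"rx": 0,"ry": 0,"rz": 0},
    {"dx": 0,"dy": 0,"dz": -0.12,"rx": 0,"ry": 0,"rz": 0},
  ],
)

```text
t: 18.0
tcp_pos: [0.5274, -0.1967, 0.3148]
ee_rot: [1.004, 2.444, -0.266]
ft_force: [-0.1, 0.2, -6.8]
gripper_width: 0.0609
grasp_force: 110.3
```

```bash
python3 - <<'E'
from h import *
stat()
E
```

```text
t 18.0 q [-0.4   0.4   0.7   2.12  0.08  0.26  0.93] tcp [ 0.5274 -0.1967  0.3148] F [-0.1  0.2 -6.8] w 60.9 gf 110.3 grasp(tab mm) [-1.3 -1.1 70.8] psi 90.0 tilt 0.2
```

>>> drive_tool(
  deltas=[
    {"dx": 0,"dy": 0,"dz": -0.12,"rx": 0,"ry": 0,"rz": 0},
    {"dx": 0,"dy": 0,"dz": -0.26,"rx": 0,"ry": 0,"rz": 0},
    {"dx": 0,"dy": 0,"dz": -0.4,"rx": 0,"ry": 0,"rz": 0},
    {"dx": 0,"dy": 0,"dz": -0.54,"rx": 0,"ry": 0,"rz": 0},
    {"dx": 0,"dy": 0,"dz": -0.64,"rx": 0,"ry": 0,"rz": 0},
    {"dx": 0,"dy": 0,"dz": -0.64,"rx": 0,"ry": 0,"rz": 0},
  ],
)

```text
t: 18.5
tcp_pos: [0.4933, -0.1629, 0.3993]
ee_rot: [1.003, 2.442, -0.262]
ft_force: [0.3, -0.7, -7.7]
gripper_width: 0.0609
grasp_force: 111.5
```

```bash
cat > pan.py <<'E'
from h import *
# refine the pan: bright rim in the top view, rim plane z=.048
im=cv2.imread("pics/top0.png");g=cv2.cvtColor(im,cv2.COLOR_BGR2GRAY);hsv=cv2.cvtColor(im,cv2.COLOR_BGR2HSV)
m=np.zeros_like(g);m[225:325,180:280]=((g>165)&(hsv[...,1]<50))[225:325,180:280]*255
c=max(cv2.findContours(m,cv2.RETR_EXTERNAL,cv2.CHAIN_APPROX_NONE)[0],key=cv2.contourArea).reshape(-1,2)
r=cv2.minAreaRect((ray("top",c,.048)[:,:2]*1e3).astype(np.float32));print("pan",r)
E
python3 - <<'E'
from h import *
import pan
stat()
E
```

```text
pan ((482.90191650390625, -16.002166748046875), (210.9105987548828, 213.65773010253906), 0.8126474618911743)
t 18.5 q [-0.76  0.19  0.99  2.14  0.27  0.46  0.76] tcp [ 0.4933 -0.1629  0.3993] F [ 0.3 -0.7 -7.7] w 60.9 gf 111.5 grasp(tab mm) [ -0.3  -0.5 168. ] psi 90.0 tilt 0.5
```

```bash
python3 - <<'E'
from h import *
q=ray("scene",[(212,181),(240,141),(300,157),(268,207)],.048);print(q.round(3),q.mean(0))
t=downpose(.4685,-.031,0,0)[1]
p,Rm=cur()
plan([(np.array([.48,-.14,.43]),Rm),(np.array([.4685,-.06,.43]),t),(np.array([.4685,-.031,.31]),t)],deg=6)
E
```

```text
[[ 0.385 -0.111  0.048]
 [ 0.391  0.051  0.048]
 [ 0.568  0.05   0.048]
 [ 0.552 -0.14   0.048]] [ 0.47407228 -0.03740071  0.048     ]
3 rows {'dx': 0.044, 'dy': 0.048, 'dz': -0.262, 'rx': 0.0, 'ry': 0.0, 'rz': 0.0}
5 rows {'dx': 0.186, 'dy': 0.163, 'dz': -0.107, 'rx': 0.072, 'ry': 0.165, 'rz': 0.258}
6 rows {'dx': 0.253, 'dy': 0.067, 'dz': -0.064, 'rx': 0.072, 'ry': 0.166, 'rz': 0.257}
5 rows {'dx': 0.194, 'dy': 0.001, 'dz': 0.8, 'rx': -0.0, 'ry': -0.0, 'rz': 0.0}
```

>>> drive_tool(
  deltas=[
    {"dx": 0.04,"dy": 0.05,"dz": -0.26,"rx": 0,"ry": 0,"rz": 0},
    {"dx": 0.04,"dy": 0.05,"dz": -0.26,"rx": 0,"ry": 0,"rz": 0},
    {"dx": 0.04,"dy": 0.05,"dz": -0.26,"rx": 0,"ry": 0,"rz": 0},
  ],
)

```text
t: 18.75
tcp_pos: [0.4811, -0.1404, 0.429]
ee_rot: [1.002, 2.442, -0.262]
ft_force: [0.7, 1.0, -6.3]
gripper_width: 0.0605
grasp_force: 113.9
```

>>> drive_tool(
  deltas=[
    {"dx": 0.19,"dy": 0.16,"dz": -0.11,"rx": 0.072,"ry": 0.165,"rz": 0.258},
    {"dx": 0.19,"dy": 0.16,"dz": -0.11,"rx": 0.072,"ry": 0.165,"rz": 0.258},
    {"dx": 0.19,"dy": 0.16,"dz": -0.11,"rx": 0.072,"ry": 0.165,"rz": 0.258},
    {"dx": 0.19,"dy": 0.16,"dz": -0.11,"rx": 0.072,"ry": 0.165,"rz": 0.258},
    {"dx": 0.19,"dy": 0.16,"dz": -0.11,"rx": 0.072,"ry": 0.165,"rz": 0.258},
  ],
)

```text
t: 19.17
tcp_pos: [0.4752, -0.1006, 0.4277]
ee_rot: [1.615, 2.397, -0.148]
ft_force: [0.1, -1.6, -6.7]
gripper_width: 0.0607
grasp_force: 114.1
```

>>> drive_tool(
  deltas=[
    {"dx": 0.25,"dy": 0.07,"dz": -0.06,"rx": 0.072,"ry": 0.166,"rz": 0.257},
    {"dx": 0.25,"dy": 0.07,"dz": -0.06,"rx": 0.072,"ry": 0.166,"rz": 0.257},
    {"dx": 0.25,"dy": 0.07,"dz": -0.06,"rx": 0.072,"ry": 0.166,"rz": 0.257},
    {"dx": 0.25,"dy": 0.07,"dz": -0.06,"rx": 0.072,"ry": 0.166,"rz": 0.257},
    {"dx": 0.25,"dy": 0.07,"dz": -0.06,"rx": 0.072,"ry": 0.166,"rz": 0.257},
    {"dx": 0.25,"dy": 0.07,"dz": -0.06,"rx": 0.072,"ry": 0.166,"rz": 0.257},
  ],
)

```text
t: 19.67
tcp_pos: [0.4699, -0.0622, 0.4274]
ee_rot: [2.217, 2.22, -0.009]
ft_force: [0.4, -0.1, -6.1]
gripper_width: 0.0609
grasp_force: 114.1
```

```bash
python3 - <<'E'
from h import *
stat()
pz,t=downpose(.47,-.033,0,0)
plan([(np.array([.47,-.033,.31]),t),(np.array([.47,-.033,.225]),t)],vmm=25)
E
```

```text
t 19.67 q [-0.95  0.17  1.08  2.04 -0.17  1.03  0.22] tcp [ 0.4699 -0.0622  0.4274] F [ 0.4 -0.1 -6.1] w 60.9 gf 114.1 grasp(tab mm) [-139.6   52.6  256.6] psi 48.9 tilt 29.8
6 rows {'dx': 0.2, 'dy': 0.002, 'dz': 0.781, 'rx': -0.001, 'ry': 0.004, 'rz': 0.001}
5 rows {'dx': -0.0, 'dy': -0.0, 'dz': 0.567, 'rx': 0.0, 'ry': 0.0, 'rz': -0.0}
```

>>> drive_tool(
  deltas=[
    {"dx": 0.2,"dy": 0.002,"dz": 0.2,"rx": -0.001,"ry": 0.004,"rz": 0},
    {"dx": 0.2,"dy": 0.002,"dz": 0.4,"rx": -0.001,"ry": 0.004,"rz": 0},
    {"dx": 0.2,"dy": 0.002,"dz": 0.6,"rx": -0.001,"ry": 0.004,"rz": 0},
    {"dx": 0.2,"dy": 0.002,"dz": 0.78,"rx": -0.001,"ry": 0.004,"rz": 0},
    {"dx": 0.2,"dy": 0.002,"dz": 0.78,"rx": -0.001,"ry": 0.004,"rz": 0},
  ],
)

```text
t: 20.08
tcp_pos: [0.4677, -0.031, 0.3067]
ee_rot: [-2.214, -2.221, 0.01]
ft_force: [-1.9, 0.1, -7.6]
gripper_width: 0.0606
grasp_force: 114.4
```

```bash
python3 - <<'E'
from h import *
stat()
cv2.imwrite("pics/w7.png",grab_frame("wrist"));cv2.imwrite("pics/t7.png",grab_frame("top"))
b=cv2.imread("pics/t7.png")[200:340,160:300];a=cv2.imread("pics/w7.png")
s_=grab_frame("scene")[100:240,180:320]
cv2.imwrite("pics/c7.png",np.hstack([cv2.resize(b,(250,250)),cv2.resize(a,(300,250)),cv2.resize(s_,(250,250))]))
E
```

```text
t 20.08 q [-0.8   0.39  0.9   2.17 -0.43  0.78  0.39] tcp [ 0.4677 -0.031   0.3067] F [-1.9  0.1 -7.6] w 60.6 gf 114.4 grasp(tab mm) [-221.5   73.   164.5] psi 49.2 tilt 30.3
```

View pics/c7.png

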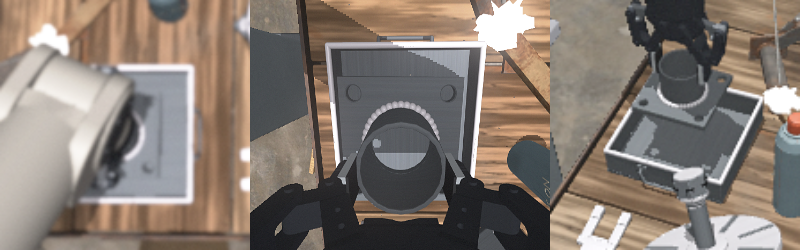

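The plate is square over the pan, pan centre ~7 px (≈6–8 mm) towards +x. I shift to x = 0.473 and descend.

```bash
python3 - <<'E'
from h import *
pz,t=downpose(.473,-.033,0,0)
plan([(np.array([.473,-.033,.22]),t)],vmm=25)
E
```

```text
5 rows {'dx': -0.008, 'dy': 0.016, 'dz': 0.613, 'rx': 0.001, 'ry': -0.001, 'rz': 0.0}
```

>>> drive_tool(
  deltas=[
    {"dx": -0.008,"dy": 0.018,"dz": 0.15,"rx": 0,"ry": 0,"rz": 0},
    {"dx": -0.008,"dy": 0.018,"dz": 0.3,"rx": 0,"ry": 0,"rz": 0},
    {"dx": -0.008,"dy": 0.018,"dz": 0.45,"rx": 0,"ry": 0,"rz": 0},
    {"dx": -0.008,"dy": 0.018,"dz": 0.56,"rx": 0,"ry": 0,"rz": 0},
    {"dx": -0.008,"dy": 0.018,"dz": 0.61,"rx": 0,"ry": 0,"rz": 0},
    {"dx": -0.008,"dy": 0.018,"dz": 0.61,"rx": 0,"ry": 0,"rz": 0},
    {"dx": -0.008,"dy": 0.018,"dz": 0.61,"rx": 0,"ry": 0,"rz": 0},
  ],
)

```text
t: 20.82
tcp_pos: [0.4735, -0.0325, 0.2208]
ee_rot: [-2.221, -2.22, -0.006]
ft_force: [0.5, -0.2, -7.2]
gripper_width: 0.0604
grasp_force: 114.4
```

>>> drive_tool(
  deltas=[
    {"dx": 0,"dy": 0,"dz": 0.01,"rx": 0,"ry": 0,"rz": 0},
    {"dx": 0,"dy": 0,"dz": 0.02,"rx": 0,"ry": 0,"rz": 0},
    {"dx": 0,"dy": 0,"dz": 0.02,"rx": 0,"ry": 0,"rz": 0},
  ],
)

```text
t: 21.07
tcp_pos: [0.4728, -0.0323, 0.217]
ee_rot: [-2.22, -2.219, -0.005]
ft_force: [0.4, -0.7, -6.6]
gripper_width: 0.0609
grasp_force: 114.4
```

```bash
python3 - <<'E'
from h import *
stat();print(cur()[1][:,2],read_state()["wrist_torque"])
E
```

```text
t 21.07 q [-0.62  0.55  0.7   2.21 -0.64  0.6   0.56] tcp [ 0.4728 -0.0323  0.217 ] F [ 0.4 -0.7 -6.6] w 60.9 gf 114.4 grasp(tab mm) [-262.    77.2   84.4] psi 48.8 tilt 30.1
[ 3.15743324e-04  3.82904400e-03 -9.99992619e-01] [-0.04250584  0.03492661 -0.00099448]
```

>>> drive_tool(
  deltas=[
    {"dx": 0,"dy": 0,"dz": 0.01,"rx": 0,"ry": 0,"rz": 0},
    {"dx": 0,"dy": 0,"dz": 0.014,"rx": 0,"ry": 0,"rz": 0},
    {"dx": 0,"dy": 0,"dz": 0.014,"rx": 0,"ry": 0,"rz": 0},
  ],
)

```text
t: 21.32
tcp_pos: [0.4724, -0.0323, 0.2143]
ee_rot: [-2.22, -2.218, -0.003]
ft_force: [-0.4, 0.4, -7.1]
gripper_width: 0.0607
grasp_force: 114.4
```

>>> drive_tool(
  deltas=[
    {"dx": 0,"dy": 0,"dz": 0.008,"rx": 0,"ry": 0,"rz": 0},
    {"dx": 0,"dy": 0,"dz": 0.008,"rx": 0,"ry": 0,"rz": 0},
    {"dx": 0,"dy": 0,"dz": 0.008,"rx": 0,"ry": 0,"rz": 0},
  ],
)

```text
t: 21.57
tcp_pos: [0.4725, -0.0323, 0.2133]
ee_rot: [-2.22, -2.218, -0.003]
ft_force: [-2.2, 1.8, -1.5]
gripper_width: 0.0607
grasp_force: 115.1
```

Contact is starting at 0.213, as expected. One more small step, then release and withdraw.

>>> drive_tool(
  deltas=[
    {"dx": 0,"dy": 0,"dz": 0.006,"rx": 0,"ry": 0,"rz": 0},
    {"dx": 0,"dy": 0,"dz": 0.006,"rx": 0,"ry": 0,"rz": 0},
    {"dx": 0,"dy": 0,"dz": 0.006,"rx": 0,"ry": 0,"rz": 0},
  ],
)

```text
t: 21.82
tcp_pos: [0.4724, -0.0325, 0.213]
ee_rot: [-2.22, -2.217, -0.004]
ft_force: [-6.2, 2.4, 11.9]
gripper_width: 0.0608
grasp_force: 116.6
```

>>> drive_tool(
  deltas=[
    {"dx": 0,"dy": 0,"dz": 0,"rx": 0,"ry": 0,"rz": 0},
    {"dx": 0,"dy": 0,"dz": 0,"rx": 0,"ry": 0,"rz": 0},
    {"dx": 0,"dy": 0,"dz": 0,"rx": 0,"ry": 0,"rz": 0},
    {"dx": 0,"dy": 0,"dz": 0,"rx": 0,"ry": 0,"rz": 0},
    {"dx": 0,"dy": 0,"dz": 0,"rx": 0,"ry": 0,"rz": 0},
  ],
  grip=1,
)

```text
t: 22.23
tcp_pos: [0.4726, -0.0324, 0.2122]
ee_rot: [-2.221, -2.218, -0.003]
ft_force: [-0.3, 0.2, -0.2]
gripper_width: 0.0857
grasp_force: 0.0
```

>>> drive_tool(
  deltas=[
    {"dx": 0,"dy": 0,"dz": -0.15,"rx": 0,"ry": 0,"rz": 0},
    {"dx": 0,"dy": 0,"dz": -0.35,"rx": 0,"ry": 0,"rz": 0},
    {"dx": 0,"dy": 0,"dz": -0.6,"rx": 0,"ry": 0,"rz": 0},
    {"dx": 0,"dy": 0,"dz": -0.8,"rx": 0,"ry": 0,"rz": 0},
    {"dx": 0,"dy": 0,"dz": -1,"rx": 0,"ry": 0,"rz": 0},
    {"dx": 0,"dy": 0,"dz": -1,"rx": 0,"ry": 0,"rz": 0},
    {"dx": 0,"dy": 0,"dz": -1,"rx": 0,"ry": 0,"rz": 0},
  ],
)

```text
t: 22.82
tcp_pos: [0.4731, -0.0328, 0.3635]
ee_rot: [-2.22, -2.22, -0.008]
ft_force: [-0.4, -0.2, -0.3]
gripper_width: 0.0856
grasp_force: 0.0
```

```bash
python3 - <<'E'
from h import *
stat()
s_=grab_frame("scene")[90:330,130:410];w=grab_frame("wrist")
cv2.imwrite("pics/c8.png",np.hstack([cv2.resize(s_,(400,343),interpolation=cv2.INTER_CUBIC),cv2.resize(w,(400,343))]))
E
```

```text
t 22.82 q [-0.9   0.3   1.01  2.11 -0.33  0.89  0.3 ] tcp [ 0.4731 -0.0328  0.3635] F [-0.4 -0.2 -0.3] w 85.6 gf 0.0 grasp(tab mm) [-188.2   77.4  210.8] psi 48.8 tilt 30.1
```

View pics/c8.png

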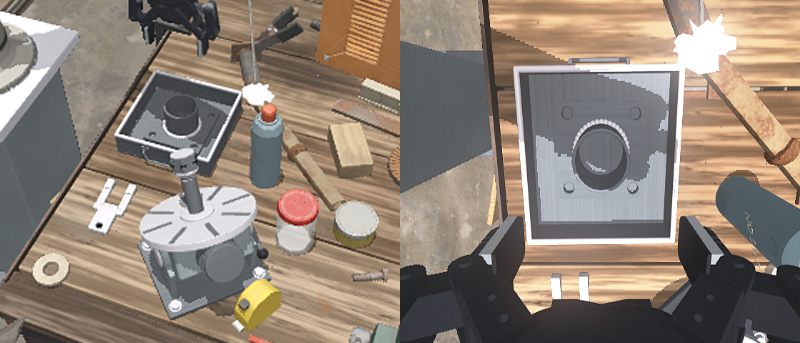

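The post base stands flat in the pan (pipe at (603,155) in the wrist view). The strap lies flat on the bench at (115,205), the bystanders are in place, and the gripper is clear.

```bash
python3 -c "
from bench import *
print(sign_off())"
```

```text
the job is handed in; nothing more can be done
None
```

I backed the nut off clockwise only, laid the strap flat on the bench, then stood the post base foot plate down on the pan floor. The last camera check showed nothing else disturbed, and I signed off at about 23 s of the 67 s allowed.

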